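# Mark a batch of V-blocks in the bench marking press

## Task

Put every V-block on the bench, upright, into a nest of the marking press's carriage, wind the handwheel until the carriage is hard against its stop under the marking head, then give the trigger on the pistol grip two full squeezes, letting it right out after each. Wind the carriage fully back home and set all the blocks, upright, on the wooden set-down board. Never pull the trigger unless the carriage is at its stop, and leave the round tin where it is.

Things in the scene. Friction and masses are not known exactly. Their poses are not given: they have to be found in the camera images.
- v_block_1: Grey ground-steel V-block, 55 (x) x 50 (y) x 40 mm (z), about 0.45 kg, V-groove open to the top and running along its x; upright on the bench at the start. Origin at the centre of its underside. Grip it across the 50 mm between its plain side faces (its y). Two or three such blocks are present; a missing one reads None from the start. All are alike; any block may go in any nest.
- v_block_2: Grey ground-steel V-block, 55 (x) x 50 (y) x 40 mm (z), about 0.45 kg, V-groove open to the top and running along its x; upright on the bench at the start. Origin at the centre of its underside. Grip it across the 50 mm between its plain side faces (its y). Two or three such blocks are present; a missing one reads None from the start. All are alike; any block may go in any nest.
- v_block_3: Grey ground-steel V-block, 55 (x) x 50 (y) x 40 mm (z), about 0.45 kg, V-groove open to the top and running along its x; upright on the bench at the start. Origin at the centre of its underside. Grip it across the 50 mm between its plain side faces (its y). Two or three such blocks are present; a missing one reads None from the start. All are alike; any block may go in any nest.
- marking_press: Grey bench press, fixed, base plate 220 x 300 x 10 mm. Origin on the bench under the middle of the carriage when it is home; its x runs along the row of nests, its y the way the carriage travels, under the head, z up. The head (x -45 to 85 mm, y from 115 mm on, z 100 to 135 mm) overhangs the far end of the travel; a marking bar under it (bottom at z 83 mm) comes down with the trigger. The wheel's bearing post stands at x -112, y 120 mm.
- carriage (a joint): Carriage travel in m along the press's +y: 0 fully home (clear of the head, for loading), 0.150 hard against the stop under the head. It is geared to the handwheel: 12 mm per rad of wheel (rack and pinion), 12.5 rad or almost two turns for the full travel. It stays where it is left and is not meant to be pushed by hand.
- nest_1 (a point): Centre of the floor of nest 1 on the carriage, 26 mm above the bench; moves with the carriage; axes parallel to the press's. Nests 1, 2, 3 lie in a row along x, 66 mm apart. Each is a pocket 62 mm (x) by 56 mm (y) inside with rims 9 mm high, 4 to 5 mm thick; a block sits in it with its own x along the row, either way round, its underside on the floor.
- nest_2 (a point): Centre of the floor of nest 2 on the carriage, 26 mm above the bench; moves with the carriage; axes parallel to the press's. Nests 1, 2, 3 lie in a row along x, 66 mm apart. Each is a pocket 62 mm (x) by 56 mm (y) inside with rims 9 mm high, 4 to 5 mm thick; a block sits in it with its own x along the row, either way round, its underside on the floor.
- nest_3 (a point): Centre of the floor of nest 3 on the carriage, 26 mm above the bench; moves with the carriage; axes parallel to the press's. Nests 1, 2, 3 lie in a row along x, 66 mm apart. Each is a pocket 62 mm (x) by 56 mm (y) inside with rims 9 mm high, 4 to 5 mm thick; a block sits in it with its own x along the row, either way round, its underside on the floor.
- wheel_axis (a point): Point on the upright axis of the handwheel, on the top face of its rim disc, 110 mm above the bench. The disc is 86 mm across, level, 9 mm thick. Turning it clockwise seen from above drives the carriage in, to its stop; anticlockwise brings it home.
- crank_top (a point): Centre of the top of the handwheel's crank handle: an upright black sleeve 18 mm in diameter and 48 mm tall that spins freely on its pin, standing on the wheel disc 32 mm from the axis; its top is 158 mm above the bench. Carry it round the wheel axis to wind; about 3 N is enough.
- grip_top (a point): Centre of the top of the fixed black pistol grip that stands upright on the head, 221 mm above the bench; the grip is 28 mm (press x) by 28 mm (press y), 86 mm tall. The trigger stands on its press +x side. Squeeze grip and trigger together along the press's x.
- trigger (a joint): Sprung steel trigger, rad: 0 let right out, 0.26 squeezed home. It is a flat bar 72 mm long, 18 mm wide, 10 mm thick, hinged about the press's y at its foot, 146 mm above the bench and 24 mm to the +x side of the grip's centre; at rest it leans away from the grip, squeezed home it stands upright 5 mm from the grip. About 11 N at 45 mm above the hinge squeezes it home; it springs out by itself.
- trigger_pad (a point): Point on the trigger's outer face, 44 mm above its hinge (189 mm above the bench at rest). At this height trigger and grip together measure about 55 mm across at rest and 43 mm squeezed home, along the press's x.
- setdown_board: Fixed plywood board 104 (x) x 216 (y) mm with a low lip: floor 8 mm above the bench, lip top 14 mm, clear inside 92 x 204 mm. Origin on the bench under its centre, long side along its y. Room for three blocks in a row along y.
- tin: Bystander: round lidded tin, 68 mm across, 36 mm tall, origin at the centre of its underside. Leave it.
Mind the look-alikes: they are no part of the job. What is shaped like the v_block_1 but pink is not meant.

How it is judged:
On the way, in this order (a step that is already met when the one before it is completed fails the run):
1. every block sits in a nest, carriage home (x of v_block_1 in the frame of nest_2 between -0.075 and 0.075 m and y of v_block_1 in the frame of nest_2 between -0.008 and 0.008 m and z of v_block_1 in the frame of nest_2 between -0.004 and 0.004 m and angle between each of v_block_1, v_block_2, v_block_3's own z axis and vertical below 0.07 rad and x of v_block_2 in the frame of nest_2 between -0.075 and 0.075 m and y of v_block_2 in the frame of nest_2 between -0.008 and 0.008 m and z of v_block_2 in the frame of nest_2 between -0.004 and 0.004 m and x of v_block_3 in the frame of nest_2 between -0.075 and 0.075 m and y of v_block_3 in the frame of nest_2 between -0.008 and 0.008 m and z of v_block_3 in the frame of nest_2 between -0.004 and 0.004 m and value of joint carriage below 0.004 m), for 0.2 s.
2. carriage wound in to its stop with the blocks still in their nests (x of v_block_1 in the frame of nest_2 between -0.075 and 0.075 m and y of v_block_1 in the frame of nest_2 between -0.008 and 0.008 m and z of v_block_1 in the frame of nest_2 between -0.004 and 0.004 m and angle between each of v_block_1, v_block_2, v_block_3's own z axis and vertical below 0.07 rad and x of v_block_2 in the frame of nest_2 between -0.075 and 0.075 m and y of v_block_2 in the frame of nest_2 between -0.008 and 0.008 m and z of v_block_2 in the frame of nest_2 between -0.004 and 0.004 m and x of v_block_3 in the frame of nest_2 between -0.075 and 0.075 m and y of v_block_3 in the frame of nest_2 between -0.008 and 0.008 m and z of v_block_3 in the frame of nest_2 between -0.004 and 0.004 m and value of joint carriage above 0.146 m), for 0.2 s.
3. trigger squeezed home, carriage at its stop, blocks in nests (all of step 2 and value of joint trigger above 0.225 rad), for 0.2 s.
4. trigger let right out (value of joint carriage above 0.146 m and value of joint trigger below 0.04 rad), for 0.1 s.
5. trigger squeezed home a second time (all of step 3), for 0.2 s.
6. trigger let right out again (value of joint trigger below 0.04 rad), for 0.1 s.
7. carriage wound back home (value of joint carriage below 0.004 m), for 0.2 s.
At the end, for the whole second after the job is handed in: Every block present stands upright (within 0.1 rad) and at rest on the floor of the set-down board, inside its lips; the carriage is home (within 4 mm) and the trigger is out (x of v_block_1 in the frame of setdown_board between -0.047 and 0.047 m and y of v_block_1 in the frame of setdown_board between -0.103 and 0.103 m and z of v_block_1 in the frame of setdown_board between 0.004 and 0.013 m and angle between each of v_block_1, v_block_2, v_block_3's own z axis and vertical below 0.1 rad and linear speed of each of v_block_1, v_block_2, v_block_3 below 0.02 m/s and x of v_block_2 in the frame of setdown_board between -0.047 and 0.047 m and y of v_block_2 in the frame of setdown_board between -0.103 and 0.103 m and z of v_block_2 in the frame of setdown_board between 0.004 and 0.013 m and x of v_block_3 in the frame of setdown_board between -0.047 and 0.047 m and y of v_block_3 in the frame of setdown_board between -0.103 and 0.103 m and z of v_block_3 in the frame of setdown_board between 0.004 and 0.013 m and value of joint carriage below 0.004 m and value of joint trigger below 0.04 rad); the robot touches nothing.
It fails at once if trigger pulled while the carriage is not at its stop (value of joint trigger above 0.13 rad and value of joint carriage below 0.142 m).
It fails at once if the round tin moved from its place (distance of tin from where it was at the start of the episode above 0.05 m).
Of v_block_1, v_block_2, v_block_3 only 2 to 3 are there at a start; the rules pass over those that are not, and their reading is None.
At some moment in a run one of v_block_1, v_block_2, v_block_3 may be knocked a few centimetres aside while the robot is not near it.
Once in a run the grip may slacken for a moment while it holds something.
It also fails if it takes over 210 s, if anything falls off the work surface, if the arm or the gripper's body presses on something with over 40 N, if the wrist force passes 120 N, or if a joint passes its speed limit or range.

## Robot

A 6-joint arm with a two-finger parallel gripper is mounted at the origin on a cart in front of the work surface, level with it; the furniture and walls round the work are solid. World frame = base frame: x ahead of the robot, y to its left, z up, the work surface at z = 0. Lengths are in m, angles in rad, forces in N, time in s.
With the tool pointing down it reaches from about 0.25 to 0.775 m from the base axis. Payload 4 kg.
Tool frame: the origin (TCP) lies midway between the tips of the shut fingers; the grasp point (between the pads) lies 19 mm behind it (robot.pinch_z is the distance from the TCP to the grasp point, in m); x points along the fingers, y is the direction in which the jaws open and shut, and the axes are right-handed (so a half turn about x gives the same grasp; the last joint's range is limited). The gripper opens to 94 mm and grips with 3 to 60 N. Pads are 16 mm wide; open, the fingers measure 119 mm over their backs; the gripper's body (75 mm by 177 mm) begins 78 mm behind the grasp point.
Start: joints at [-1.449, 0.087, 1.371, -0, 1.684, -0.103], TCP at [0.123, -0.536, 0.206] pointing down, gripper open.
Joint ranges: [-3.1, 3.1], [-0.76, 2.03], [0.27, 2.55], [-1.08, 4.22], [0.17, 2.65], [-2.57, 2.57]. Speed limits (rad/s): [2.79, 2.79, 3.14, 3.14, 3.14, 3.14].

## Interface

Orientations are given as [roll, pitch, yaw] about the fixed x, y, z axes, in that order (R = Rz(yaw) Ry(pitch) Rx(roll)).
In Python, from bench import robot, imaging gives the robot as it stands. The module is installed in compiled form; this text tells all that it offers.
- The arm moves only by the tool drive_tool, never from a script. Its argument "commands" is a list that holds one entry, the list of rows, each a list of 4 numbers: the shift along the tool's x, y, z as a fraction of full scale, then the turn about the tool's x as a fraction of full scale. A call has 1 to 20 rows; each row shifts and turns the commanded pose from where the row before left it, along the tool's axes as they then stand; what a row does not reach is not made up. Full scale, the value 1, is 0.25 m for a shift and 360 degrees for a turn. A row lasts 1/10 s, in which the tool goes at most 50 mm and 8.59 degrees, less where a joint would pass 70% of its speed; a pose out of reach is approached as far as the arm can. A call with a number of a shift or a turn outside -1 to 1 is refused whole. A call with a gripper value outside its range is refused whole. "grip" is the opening, from 0 (shut) to 1 (fully open), set as the call begins (left out, the last holds). The fingers move at their own pace and stop on an object; the grip force is fixed at half the most. Time passes only in rows, so rows that do not move let the fingers close. It gives the time, the measured TCP pose, the force and the opening at its end, in the units of the state.
- robot.get_obs(): the state, without advancing time (a new reading comes with each control period).
- imaging.snapshot(name): name is "scene" or "top"; returns a dict with "pixels" (400x640x3 uint8, red, green, blue), "z_map" (400x640 float32, m along the optical axis (not along the pixel's ray), 0 where there is no reading), "mtx" (3x3 intrinsics, pixels), "k1" (the pictures are not rectified: a ray, as slopes to the right and down, at radius r is drawn at 1 + k1 r^2 times it, then the intrinsics apply), "extrinsics" (4x4, takes a point from world to camera coordinates). Camera axes: x right, y up, looking along -z (the intrinsics and any distortion apply to the point x, -y, -z); pixel columns grow to the right and rows downward; lengths in m; the calibration is good to about 2 mm. A picture is of the moment at which its call begins.
- robot.close_job(): hands the job in, once; it reports no verdict.
The state is a dict: "time": time; "joint_positions": joint angles; "qvel": joint speeds; "joint_torque": joint torques, N m; "tool_pos": TCP position; "ee_rot": TCP orientation; "wrist_force": force on the tool from outside, world axes, zero at the start; "wrist_torque": the same for the moment, N m; "width": finger opening in m.
Only numpy, scipy, OpenCV 4.12 (cv2) and the standard library are available. Lean on these libraries where they do the work, as an engineer would, in place of code of your own. Each camera call takes 0.05 s, during which the arm holds its last target.

## Working session

There is one attempt and no reset: what is moved stays moved. The work goes in short steps, Python scripts to look and compute and a tool call to move; the robot and the scene stay as the last step left them, time stands still between calls to the robot, and variables do not carry over. Pictures are saved under pics/ and viewed, and the job is handed in when it is done.

Besides the shell and the picture viewer there is one more tool, called after "Request:" as name(argument=value, ...), one argument or row to a line, values as JSON. drive_tool: Moves the arm, as the interface text tells. Shift numbers are shares of 0.25 m and turn numbers shares of 360 degrees, none past 1 either way. Its arguments: {"type":"object","properties":{"commands":{"type":"array","items":{"type":"array","items":{"type":"array","items":{"type":"number","minimum":-1,"maximum":1}}}},"grip":{"type":"number"}},"required":["commands"]}

```bash
mkdir -p pics; ls
python3 - <<'E'
from bench import robot, imaging
import cv2, numpy as np
print(robot.get_obs())
for n in ("scene","top"):
    s=imaging.snapshot(n)
    cv2.imwrite(f"pics/{n}0.png",s["pixels"][:,:,::-1])
    print(n,s["mtx"],s["k1"],s["extrinsics"])
E
```

```text
pics
{'time': 0.0, 'joint_positions': array([-1.44910149e+00,  8.79454908e-02,  1.37221392e+00,  7.85418989e-06,
        1.68362166e+00, -1.03101586e-01]), 'qvel': array([ 0.00120741,  0.00069715, -0.00052152, -0.00135016,  0.00178005,
       -0.00045988]), 'joint_torque': array([-1.39872256e-03, -3.40186143e+01, -3.02427685e+01,  7.17724487e-02,
        3.32691742e-02, -1.85771105e-04]), 'tool_pos': array([ 0.12253019, -0.53561869,  0.20432985]), 'ee_rot': array([-1.67746493,  1.56860789,  1.68892502]), 'wrist_force': array([-0.40031169,  0.28586588, -0.56217766]), 'wrist_torque': array([0.01792232, 0.02605438, 0.00614316]), 'width': 0.09377597596986506}
scene [[411.61528365   0.         317.03608921]
 [  0.         411.61528365 196.9797949 ]
 [  0.           0.           1.        ]] -0.02818444638192526 [[ 0.84159626 -0.54000926 -0.01028331 -0.6230274 ]
 [ 0.26024365  0.38875529  0.8838227  -0.21896152]
 [-0.47327475 -0.74649804  0.46770898 -0.83942275]
 [ 0.          0.          0.          1.        ]]
top [[453.29137611   0.         322.93248681]
 [  0.         453.29137611 197.39833442]
 [  0.           0.           1.        ]] -0.04792037378926723 [[ 1.74517379e-02 -9.99840432e-01  3.81415487e-03 -2.11127426e-01]
 [ 9.87975908e-01  1.78305056e-02  1.53576294e-01 -6.02528336e-01]
 [-1.53619797e-01  1.08811989e-03  9.88129432e-01 -1.12018312e+00]
 [ 0.00000000e+00  0.00000000e+00  0.00000000e+00  1.00000000e+00]]
```

View pics/scene0.png

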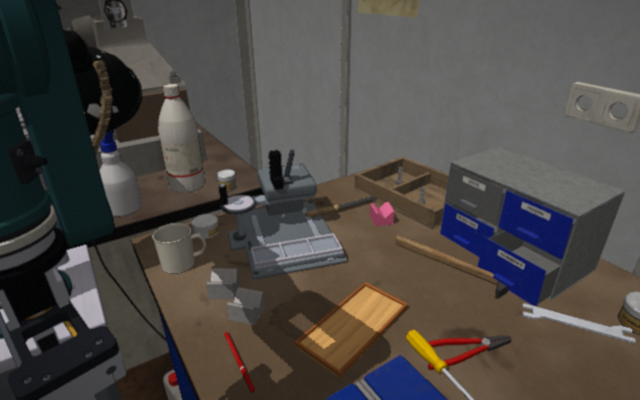

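View pics/top0.png

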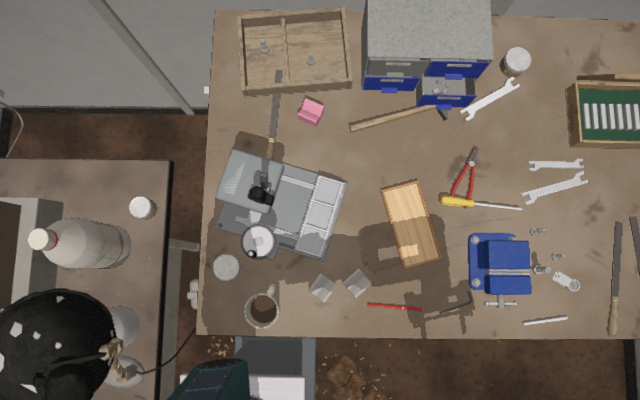

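The top view shows two grey V-blocks at about (321,287) and (356,283). The pink look-alike is at (311,111), the press at (285,215), the board at (411,222), and a tin at (226,266). I'll write helpers and look at enlarged crops.

```bash
cat > h.py <<'E'
from bench import robot, imaging
import cv2, numpy as np
def snap(n): return imaging.snapshot(n)
def und(s,uv):
    K=s["mtx"]; uv=np.asarray(uv,float).reshape(-1,1,2)
    return cv2.undistortPoints(uv,K,np.array([s["k1"],0,0,0.])).reshape(-1,2)
def ray(s,uv):
    E=s["extrinsics"];R=E[:3,:3];t=E[:3,3]
    p=und(s,uv); d=np.c_[p[:,0],-p[:,1],-np.ones(len(p))]
    return -R.T@t, d@R   # origin, dirs (unit depth)
def onz(s,uv,z):
    o,d=ray(s,uv); k=(z-o[2])/d[:,2]; return o+d*k[:,None]
def dep(s,uv):
    o,d=ray(s,uv); uv=np.round(np.asarray(uv).reshape(-1,2)).astype(int)
    return o+d*s["z_map"][uv[:,1],uv[:,0]][:,None]
def cloud(s):
    H,W=s["z_map"].shape; u,v=np.meshgrid(np.arange(W),np.arange(H))
    uv=np.c_[u.ravel(),v.ravel()]
    o,d=ray(s,uv); z=s["z_map"].ravel()
    P=o+d*z[:,None]; P[z<=0]=np.nan
    return P.reshape(H,W,3)
def proj(s,P):
    E=s["extrinsics"]; c=np.atleast_2d(P)@E[:3,:3].T+E[:3,3]
    a=c[:,:2]/-c[:,2:]; a[:,1]*=-1
    r2=(a**2).sum(1,keepdims=True); a=a*(1+s["k1"]*r2)
    return a*s["mtx"][0,0]+s["mtx"][:2,2]
def crop(s,x0,y0,x1,y1,f,name):
    im=s["pixels"][y0:y1,x0:x1,::-1]
    cv2.imwrite("pics/"+name,cv2.resize(im,None,fx=f,fy=f,interpolation=cv2.INTER_CUBIC))
def obs():
    o=robot.get_obs()
    print("t",round(o["time"],2),"tcp",o["tool_pos"].round(4),"rpy",o["ee_rot"].round(3),"F",o["wrist_force"].round(1),"w",round(o["width"],4),"q",o["joint_positions"].round(3))
    return o
E
python3 - <<'E'
from h import *
s=snap("top"); np.savez("top0.npz",**s)
crop(s,205,140,445,320,3.3,"topc.png")
P=cloud(s)
for n,uv in dict(tin=(226,266),b1=(316,293),b2=(350,288),bench=(370,130),wheel=(265,245),board=(411,200),car=(320,205),grip=(257,192)).items():
    print(n,dep(s,uv).round(4))
s=snap("scene"); np.savez("sc0.npz",**s)
crop(s,190,130,430,310,3.3,"scc.png")
E
```

```text
tin [[0.4267 0.0442 0.0314]]
b1 [[ 0.3629 -0.187   0.0222]]
b2 [[ 0.377  -0.2736  0.0247]]
bench [[ 0.804  -0.3268 -0.0022]]
wheel [[ 0.4783 -0.0637  0.1118]]
board [[ 0.6093 -0.4352  0.0089]]
car [[ 0.5893 -0.1931  0.0254]]
grip [[ 0.5882 -0.0558  0.2229]]
```

View pics/topc.png

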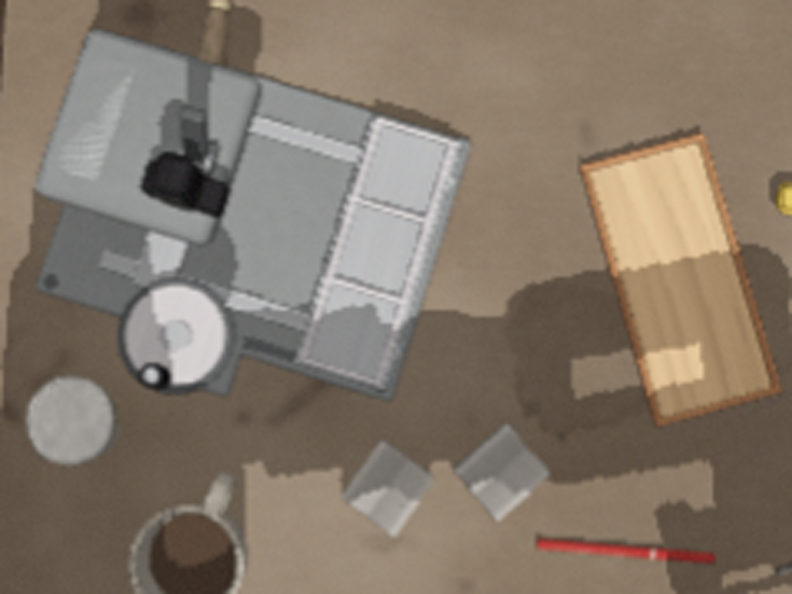

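View pics/scc.png

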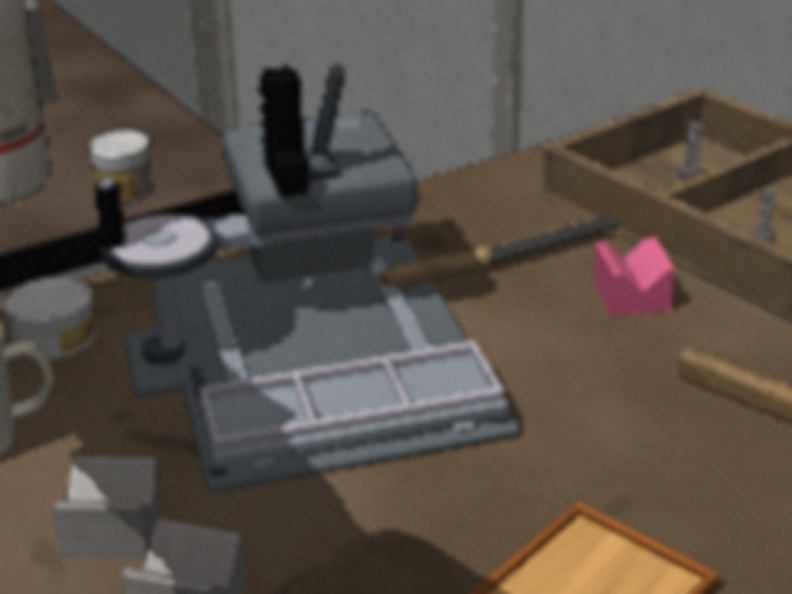

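Run:
```python
from h import *
s=dict(np.load("top0.npz"))
crop(s,290,170,360,265,6.3,"carr.png")
crop(s,300,262,380,310,9.5,"blk.png")
P=cloud(s)
for (x0,y0,x1,y1) in [(300,262,380,310)]:
    for v in range(268,306,2): print(v,' '.join(f"{1000*P[v,u,2]:3.0f}" for u in range(304,378,2)))
```

```text
268   2  -1   4  -2   4  -0   0 nan   1   1   1   3   3  -0   3  -0   1  -1   1  -3  -2  -2   2  -0   1  -1   2   2  -1  -1   4   3   1  -0   2  -2   2
270  -1  -1   5   4   1   2  -2  -1  -1   0  -2  -0   5  -0  -4   2  -1   1   1  -0   2   0   4   7  -1   1  41  43  -1  -1   3   2  -2   2  -3   2   3
272   1   0   3   6   3   3   2  -3   2   2   3   1   3   2   2  -2  -1   3   0   2   5   2   0   2   0  40  41  39  33   3  -0  -0   2   3   5   2   5
274   1  -0   0   2   3   1  -1   4  46  -1   0   0   0   1   2   1  -1  -3   4   2   3   5  -1   4  35  38  41  35  33  33  -0   1  -0  -3   1  -1   3
276   2   3  -2   4   2   3   2  40  38  41  37  -3   5  -1  -4   2   2   2   3  -5  -2   2   7  44  36  41  36  30  30  27  22   5   1   1   4  -3  -2
278   0   1  -3   1   5   5   0  42  38  36  33  27  -3  -2  -1   0  -2  -2   6   0  -4  10  40  42  38  37  32  26  26  26  26  34  -1   2  -1  -3  -3
280   2   1   3   2   1   5  38  45  40  36  29  21  26  13  -2   3  -1  -1   3   1  19  42  43  42  33  27  27  26  25  30  31  32  39   4   4  -4   1
282   2  -1   2  -2  -1  41  40  40 
[... 1087 characters left out ...]
  -2   2   1  -2   3   0   2   5   2   3   4  44  43   5   4   5  -0   5   1   2  -1  -1  -1
298   3  -0   0   1  -2   0  -3  28  32  37  37  42   3  -1   3   3   1  -4   0   1   2  -4   2  -3   2   4   0   4   2   1  -2  -2  -4  -0   6  -1   3
300   3  -4   3  -4   1   1  -1  -1  37  37  40   2   2  -1  -1  -5  -1  -1   1 nan  -1  -0  -2   1   2   2   2  -4  -3  -2   1  -2   2  -1   1  -1   2
302  -0   2   1  -0   2   6   2   4   4   2   4   1  -1   2   3   4   0   1   6  -1   2   2   0   0  -2   4   4   3   5  -0   0   0  -1  -1   0   0   3
304  -1   2  -0  -0   1  -1   1   3   4  -3   4  -0   1   1   0  -4  -1   0  -2   1  -0  -5  -1   1   5   2   6  -1  -0   2   2  -0   7   7   8   8   2
```

View pics/carr.png

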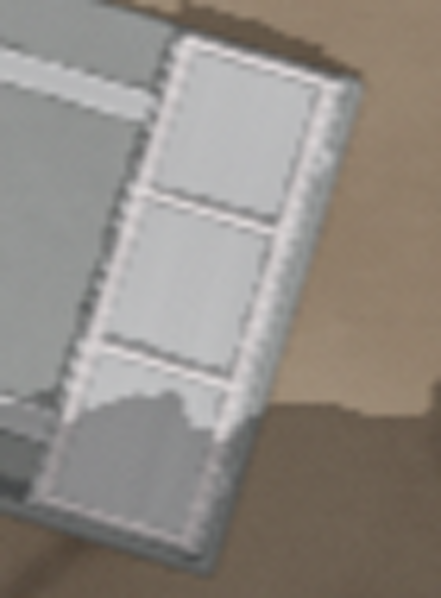

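View pics/blk.png

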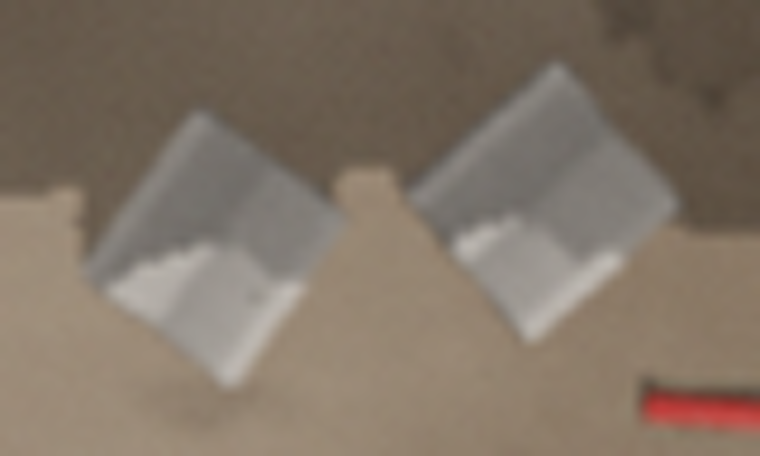

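```bash
cat >> h.py <<'E'
def rect(P,m):
    q=P[m][:,:2]; (c,wh,a)=cv2.minAreaRect((q*1000).astype(np.float32)); return np.array(c)/1000,np.round(wh,1),round(a,2)
def comps(P,m,n=20):
    k,l,st,_=cv2.connectedComponentsWithStats(m.astype(np.uint8))
    return [l==i for i in range(1,k) if st[i,4]>=n]
def win(u0,v0,u1,v1):
    m=np.zeros((400,640),bool); m[v0:v1,u0:u1]=1; return m
def blocks(s,P=None,w=(300,262,380,310)):
    P=cloud(s) if P is None else P
    out=[]
    for m in comps(P,(P[...,2]>0.014)&win(*w),100):
        r=rect(P,m); out.append((r,m.sum()))
    return out
E
python3 - <<'E'
from h import *
s=dict(np.load("top0.npz")); P=cloud(s); Z=P[...,2]
for b in blocks(s,P): print("block",b)
# centroid of block points too
m=win(285,165,365,265)&(Z>0.0295)&(Z<0.042)
for c in comps(P,m,30): print("rims",c.sum(),rect(P,c))
for nm,lo,hi,w in [("wheel",.1,.12,(235,215,285,265)),("crank",.145,.17,(235,215,285,265)),("grip",.212,.23,(235,175,285,215)),("head",.125,.142,(210,140,290,220)),("tin",.028,.045,(205,245,245,285))]:
    m=win(*w)&(Z>lo)&(Z<hi)
    for c in comps(P,m,8): print(nm,c.sum(),rect(P,c),"mean",P[c].mean(0).round(4), "circ",cv2.minEnclosingCircle((P[c][:,:2]*1000).astype(np.float32)))
hsv=cv2.cvtColor(s["pixels"],cv2.COLOR_RGB2HSV)
m=win(370,170,450,275)&(hsv[...,1]>110)
for c in comps(P,m,300): print("board",c.sum(),rect(P,c&~np.isnan(Z)),P[c][:,2].mean())
o,_=ray(s,(320,200)); print("cam",o)
E
```

```text
block ((array([ 0.3905701 , -0.28880963]), array([50.2, 55. ]), 41.93), np.int64(454))
block ((array([ 0.37706241, -0.20121025]), array([50.2, 55.4]), 55.33), np.int64(441))
rims 542 (array([ 0.56058228, -0.19068767]), array([ 72., 202.]), 73.63)
wheel 913 (array([ 0.48732162, -0.04582157]), array([84.3, 82.3]), 60.38) mean [ 0.4885 -0.0469  0.1103] circ ((489.58184814453125, -45.34684753417969), 45.537322998046875)
crank 53 (array([ 0.4561962 , -0.03787729]), array([15.9, 16.8]), 1.18) mean [ 0.4562 -0.0387  0.1581] circ ((456.31011962890625, -37.4570426940918), 9.04986572265625)
grip 19 (array([ 0.62508838, -0.06651173]), array([13.6,  5.7]), 85.4) mean [ 0.6254 -0.0671  0.217 ] circ ((625.07421875, -66.68669891357422), 7.213994026184082)
grip 140 (array([ 0.58827057, -0.0550109 ]), array([25.7, 27.1]), 70.72) mean [ 0.5876 -0.0553  0.2203] circ ((588.0784912109375, -54.971900939941406), 16.044734954833984)
head 2458 (array([ 0.6307973, -0.0249784]), array([138.4, 131.1]), 73.48) mean [ 0.6342 -0.018   0.1355] circ ((631.0256958007812, -23.267967224121094), 88.84908294677734)
tin 568 (array([0.42431781, 0.04359451]), array([65.8, 67.6]), 0.96) mean [0.4235 0.0426 0.036 ] circ ((423.8223876953125, 43.38249969482422), 34.42094802856445)
board 552 (array([ 0.54700647, -0.43390744]), array([218.5, 108.8]), 16.13) nan
cam [ 0.42688572 -0.19913146  1.20022525]
```

Run:
```python
from h import *
s=dict(np.load("top0.npz")); P=cloud(s); Z=P[...,2]
a=np.radians(-16.45); X=np.array([np.cos(a),np.sin(a)]);Y=np.array([-X[1],X[0]]); O=np.array([.5610,-.1915])
D=P[...,:2]-O; x=D@X*1000; y=D@Y*1000
for yy in range(-60,52,2):
    m=(abs(x)<95)&(y>=yy)&(y<yy+2); print(yy,(Z[m].mean()*1000).round(1),(s["pixels"][m].mean()).round(0),end=' | ')
print()
for xx in range(-120,112,2):
    m=(abs(y)<22)&(x>=xx)&(x<xx+2); print(xx,(Z[m].mean()*1000).round(1),(s["pixels"][m].mean()).round(0),end=' | ')
# wheel circle edge fit
m=win(235,215,285,265)&(Z>.1)&(Z<.18)
c=max(comps(P,m,30),key=lambda c:c.sum()); cn,_=cv2.findContours(c.astype(np.uint8),cv2.RETR_EXTERNAL,cv2.CHAIN_APPROX_NONE)
uv=cn[0].reshape(-1,2); Q=onz(s,uv,.110)[:,:2]
A=np.c_[2*Q,np.ones(len(Q))]; p=np.linalg.lstsq(A,(Q**2).sum(1),rcond=None)[0]; print("\nwheel",p[:2],np.sqrt(p[2]+p[:2]@p[:2]))
for n,pt in dict(wheel=p[:2],grip=(.588,-.055),crank=(.4562,-.0381),trig=(.625,-.0668)).items(): d=np.array(pt)-O; print(n,d@X,d@Y)
```

```text
-60 0.7 117.0 | -58 0.9 117.0 | -56 1.1 117.0 | -54 0.5 117.0 | -52 1.1 117.0 | -50 1.1 116.0 | -48 1.0 113.0 | -46 3.0 115.0 | -44 9.7 126.0 | -42 10.8 136.0 | -40 11.3 139.0 | -38 14.9 155.0 | -36 27.4 167.0 | -34 28.5 184.0 | -32 36.5 191.0 | -30 35.8 176.0 | -28 28.7 161.0 | -26 27.8 168.0 | -24 27.0 172.0 | -22 27.0 174.0 | -20 27.0 175.0 | -18 27.6 175.0 | -16 27.2 173.0 | -14 27.9 174.0 | -12 27.2 173.0 | -10 27.8 172.0 | -8 27.5 170.0 | -6 27.3 171.0 | -4 28.1 172.0 | -2 27.3 171.0 | 0 27.7 173.0 | 2 27.5 174.0 | 4 27.0 172.0 | 6 27.3 172.0 | 8 27.5 175.0 | 10 28.0 175.0 | 12 27.2 175.0 | 14 27.4 176.0 | 16 27.7 174.0 | 18 27.2 176.0 | 20 27.2 175.0 | 22 27.1 176.0 | 24 27.4 174.0 | 26 28.2 175.0 | 28 32.7 187.0 | 30 35.9 185.0 | 32 34.8 173.0 | 34 26.7 140.0 | 36 25.5 136.0 | 38 11.4 118.0 | 40 11.6 130.0 | 42 12.0 142.0 | 44 11.5 144.0 | 46 12.2 142.0 | 48 11.5 145.0 | 50 12.0 145.0 | 
-120 1.3 84.0 | -118 -0.6 85.0 | -116 -0.6 82.0 | -114 0.3 83.0 | -112 2.2 79.0 | -110 8.8 83.0 | -108 9.5 97.0 | -106 9.8 102.0 | -104 21.0 101.0 | -102 35.0 127.0 | -100 35.5 155.0 | -98 30
[... 1255 characters left out ...]
.6 186.0 | 56 27.8 186.0 | 58 27.0 186.0 | 60 27.0 186.0 | 62 26.7 186.0 | 64 27.1 186.0 | 66 27.9 186.0 | 68 28.3 187.0 | 70 27.5 187.0 | 72 26.9 187.0 | 74 27.1 187.0 | 76 26.6 187.0 | 78 26.3 187.0 | 80 27.3 187.0 | 82 27.0 187.0 | 84 27.7 187.0 | 86 27.4 187.0 | 88 26.6 188.0 | 90 28.2 188.0 | 92 28.1 188.0 | 94 27.2 186.0 | 96 30.7 177.0 | 98 36.3 205.0 | 100 35.9 195.0 | 102 26.6 165.0 | 104 11.5 155.0 | 106 9.6 137.0 | 108 8.9 104.0 | 110 2.0 87.0 | 
wheel [ 0.48685282 -0.04584739] 0.041334799852274264
wheel -0.11235781495566559 0.11869375623444371
grip -0.012759051486844114 0.13855849524715566
crank -0.14394982786365984 0.11744380382984332
trig 0.026067942050556972 0.1377191068706474
```

Both grey blocks measure 50 × 55 mm and lie within reach. The pink block at (311,111) matches the shape but not the colour, so I'm leaving it. The press frame agrees with the wheel, grip and rim measurements to about 1–2 mm.

```bash
cat >> h.py <<'E'
from scipy.spatial.transform import Rotation as Ro
def plan(xyz,phi,o=None):
    o=o or obs()
    R=Ro.from_euler('xyz',o["ee_rot"]).as_matrix(); p=o["tool_pos"]
    f=np.degrees(np.arctan2(R[1,1],R[0,1]))
    d=(f-phi+90)%180-90   # turn about tool x (down) +d => phi decreases
    c,s=np.cos(np.radians(f-d)),np.sin(np.radians(f-d))
    d3=np.array(xyz)-p; T=np.array([-d3[2],d3@[c,s,0],d3@[s,-c,0]])
    print("phi now",f.round(2),"turn deg",round(d,2),"units",round(d/360,4),"| then shift (tool x,y,z) mm",(T*1000).round(1),"units",(T/.25).round(4))
    T0=np.array([-d3[2],d3@R[:,1],d3@R[:,2]]); print(" shift before turn units",(T0/.25).round(4), "tool x axis",R[:,0].round(3))
E
python3 - <<'E'
from h import *
plan((.3906,-.2888,.10),41.93)
E
```

```text
t 0.2 tcp [ 0.1225 -0.5358  0.2048] rpy [-1.651  1.57   1.715] F [ 0.1 -0.2  0.1] w 0.094 q [-1.449  0.088  1.372 -0.     1.684 -0.103]
phi now -77.12 turn deg 60.95 units 0.1693 | then shift (tool x,y,z) mm [ 104.8 -364.5    4.7] units [ 0.4191 -1.4581  0.0186]
 shift before turn units [ 0.4191 -0.7238 -1.2655] tool x axis [-0.     0.001 -1.   ]
```

Request:
drive_tool(
  commands=[
    [[0, 0, 0, 0.0212], [0, 0, 0, 0.0212], [0, 0, 0, 0.0212], [0, 0, 0, 0.0212], [0, 0, 0, 0.0212], [0, 0, 0, 0.0212], [0, 0, 0, 0.0212], [0, 0, 0, 0.0209], [0, -0.182, 0, 0], [0, -0.182, 0, 0], [0, -0.182, 0, 0], [0, -0.182, 0, 0], [0, -0.182, 0, 0], [0, -0.182, 0, 0], [0, -0.182, 0, 0], [0, -0.182, 0, 0], [0.14, 0, 0.0186, 0], [0.14, 0, 0, 0], [0.14, 0, 0, 0], [0, 0, 0, 0]],
  ],
  grip=1,
)

```text
time: 2.2
tool_pos: [0.3872, -0.2862, 0.0948]
ee_rot: [0.091, 1.559, 2.394]
wrist_force: [-0.4, 0.2, 0.2]
width: 0.0943
```

Run:
```python
from h import *
plan((.3906,-.2888,.014),41.93)
```

```text
t 2.2 tcp [ 0.3872 -0.2862  0.0948] rpy [0.091 1.559 2.394] F [-0.4  0.2  0.2] w 0.0943 q [-0.754 -0.006  1.69  -0.     1.47   1.655]
phi now -138.04 turn deg 0.03 units 0.0001 | then shift (tool x,y,z) mm [80.8 -0.8 -4.2] units [ 0.3231 -0.0033 -0.0168]
 shift before turn units [ 0.3231 -0.0037 -0.0207] tool x axis [-0.009  0.008 -1.   ]
```

Request:
drive_tool(
  commands=[
    [[0.1, 0, 0, 0], [0.1, 0, 0, 0], [0, 0, 0, 0], [0, 0, 0, 0], [0, 0, 0, 0]],
  ],
)

```text
time: 2.7
tool_pos: [0.3915, -0.2907, 0.0529]
ee_rot: [-3.066, 1.567, -0.763]
wrist_force: [-0.6, 0.3, 0.3]
width: 0.0937
```

Run:
```python
from h import *
plan((.3906,-.2888,.014),41.93)
s=snap("top");crop(s,290,240,400,320,7,"a1.png")
for b in blocks(s): print(b)
```

```text
t 2.7 tcp [ 0.3915 -0.2907  0.0529] rpy [-3.066  1.567 -0.763] F [-0.6  0.3  0.3] w 0.0937 q [-0.755  0.029  1.742 -0.     1.367  1.655]
phi now -138.08 turn deg -0.01 units -0.0 | then shift (tool x,y,z) mm [38.9 -0.6  2. ] units [ 0.1558 -0.0026  0.0081]
 shift before turn units [ 0.1558 -0.0025  0.0087] tool x axis [ 0.003 -0.003 -1.   ]
((array([ 0.3958559 , -0.23273778]), array([ 88.4, 132.4]), 1.01), np.int64(2586))
```

View pics/a1.png

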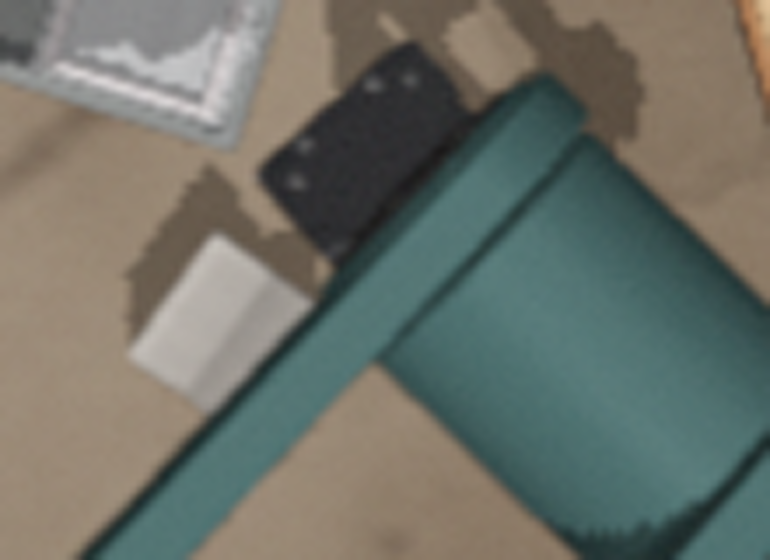

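The top view is mostly covered by the arm. Block B is undisturbed at its place (about (320,287)), and the pose has converged.

Request:
drive_tool(
  commands=[
    [[0.04, -0.0026, 0.0081, 0], [0.04, 0, 0, 0], [0.04, 0, 0, 0], [0.036, 0, 0, 0], [0, 0, 0, 0], [0, 0, 0, 0]],
  ],
)

```text
time: 3.35
tool_pos: [0.3892, -0.2873, 0.011]
ee_rot: [0.164, 1.57, 2.467]
wrist_force: [-0.3, -0.4, 0.6]
width: 0.094
```

Request:
drive_tool(
  commands=[
    [[0, 0, 0, 0], [0, 0, 0, 0], [0, 0, 0, 0], [0, 0, 0, 0], [0, 0, 0, 0], [0, 0, 0, 0]],
  ],
  grip=0,
)

```text
time: 3.95
tool_pos: [0.3895, -0.2875, 0.0116]
ee_rot: [-2.326, 1.571, -0.023]
wrist_force: [-0.3, -0.6, 0.4]
width: 0.0498
```

Request:
drive_tool(
  commands=[
    [[-0.1, 0, 0, 0], [-0.15, 0, 0, 0], [-0.15, 0, 0, 0], [0, 0, 0, -0.022], [0, 0, 0, -0.022], [0, 0, 0, -0.022], [0, 0, 0, -0.022], [0, 0, 0, 0], [0, 0, 0, 0], [0, 0, 0, 0]],
  ],
)

```text
time: 4.95
tool_pos: [0.3891, -0.2873, 0.1109]
ee_rot: [-0.378, 1.57, 2.475]
wrist_force: [0.2, -0.3, -3.4]
width: 0.0502
```

Run:
```python
from h import *
plan((.6237,-.2100,.100),73.6)
```

```text
t 4.95 tcp [ 0.3891 -0.2873  0.1109] rpy [-0.378  1.57   2.475] F [ 0.2 -0.3 -3.4] w 0.0502 q [-0.753 -0.021  1.671 -0.     1.493  1.106]
phi now -106.5 turn deg -0.1 units -0.0003 | then shift (tool x,y,z) mm [  10.9 -140.4 -203.2] units [ 0.0436 -0.5615 -0.8129]
 shift before turn units [ 0.0436 -0.5629 -0.812 ] tool x axis [-0.001  0.001 -1.   ]
```

Request:
drive_tool(
  commands=[
    [[0, -0.0936, -0.1355, 0], [0, -0.0936, -0.1355, 0], [0, -0.0936, -0.1355, 0], [0, -0.0936, -0.1355, 0], [0, -0.0936, -0.1355, 0], [0, -0.0936, -0.1355, 0], [0, 0, 0, 0], [0, 0, 0, 0], [0, 0, 0, 0], [0, 0, 0, 0]],
  ],
)

```text
time: 5.95
tool_pos: [0.6231, -0.2108, 0.1117]
ee_rot: [1.189, 1.57, -2.241]
wrist_force: [-0.0, 0.1, -4.2]
width: 0.0495
```

Run:
```python
from h import *
plan((.6237,-.2100,.060),73.6)
s=snap("scene");crop(s,200,140,400,330,3.1,"b1.png")
```

```text
t 5.95 tcp [ 0.6231 -0.2108  0.1117] rpy [ 1.189  1.57  -2.241] F [-0.   0.1 -4.2] w 0.0495 q [-0.412  0.359  1.232 -0.     1.551  1.446]
phi now -106.48 turn deg -0.08 units -0.0002 | then shift (tool x,y,z) mm [51.7 -1.  -0.4] units [ 0.2069 -0.0039 -0.0014]
 shift before turn units [ 0.2069 -0.0039 -0.0015] tool x axis [-0. -0. -1.]
```

View pics/b1.png

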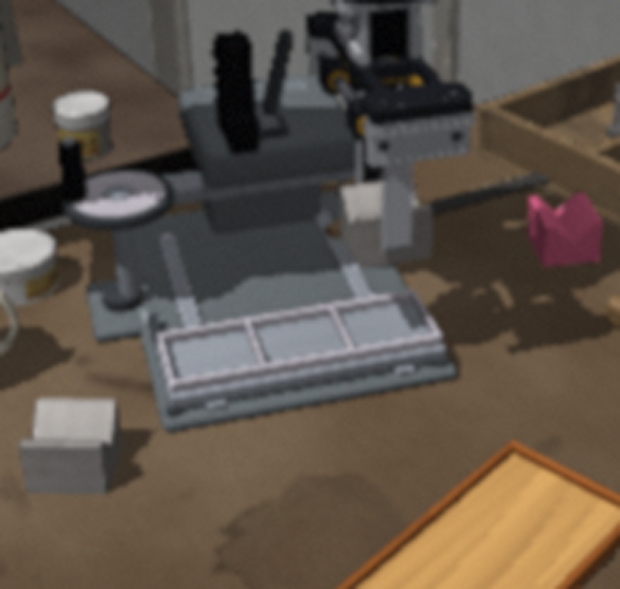

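Request:
drive_tool(
  commands=[
    [[0.08, -0.004, -0.0015, 0], [0.08, 0, 0, 0], [0.05, 0, 0, 0], [0.03, 0, 0, 0], [0.02, 0, 0, 0], [0, 0, 0, 0], [0, 0, 0, 0]],
  ],
)

```text
time: 6.7
tool_pos: [0.6252, -0.2096, 0.0474]
ee_rot: [2.995, 1.569, -0.433]
wrist_force: [-0.5, 0.4, -3.0]
width: 0.0497
```

Request:
drive_tool(
  commands=[
    [[0, 0, 0, 0], [0, 0, 0, 0]],
  ],
)

```text
time: 6.9
tool_pos: [0.6252, -0.2095, 0.0474]
ee_rot: [2.975, 1.569, -0.453]
wrist_force: [1.0, 0.6, -4.9]
width: 0.0498
```

Run:
```python
from h import *
plan((.6237,-.2100,.0386),73.6)
```

```text
t 6.9 tcp [ 0.6252 -0.2095  0.0474] rpy [ 2.975  1.569 -0.453] F [ 1.   0.6 -4.9] w 0.0498 q [-0.409  0.4    1.307 -0.     1.432  1.448]
phi now -106.39 turn deg 0.01 units 0.0 | then shift (tool x,y,z) mm [8.8 0.9 1.3] units [0.0352 0.0035 0.0052]
 shift before turn units [0.0352 0.0035 0.0052] tool x axis [ 0.001 -0.001 -1.   ]
```

Request:
drive_tool(
  commands=[
    [[0, 0.0035, 0.01, 0], [0.012, 0, 0, 0], [0.012, 0, 0, 0], [0.01, 0, 0, 0], [0, 0, 0, 0], [0, 0, 0, 0], [0, 0, 0, 0]],
  ],
)

```text
time: 7.6
tool_pos: [0.6219, -0.2094, 0.0378]
ee_rot: [0.237, 1.571, 3.093]
wrist_force: [-0.8, 0.3, -3.4]
width: 0.0497
```

Request:
drive_tool(
  commands=[
    [[0.004, 0, 0, 0], [0, 0, 0, 0], [0, 0, 0, 0]],
  ],
)

```text
time: 7.9
tool_pos: [0.622, -0.2094, 0.0378]
ee_rot: [2.386, 1.571, -1.042]
wrist_force: [-3.2, 1.0, 2.0]
width: 0.0498
```

Request:
drive_tool(
  commands=[
    [[0, 0, 0, 0], [0, 0, 0, 0], [0, 0, 0, 0], [0, 0, 0, 0], [0, 0, 0, 0], [0, 0, 0, 0]],
  ],
  grip=0.85,
)

```text
time: 8.5
tool_pos: [0.6221, -0.2095, 0.0369]
ee_rot: [2.708, 1.571, -0.719]
wrist_force: [-0.1, -0.3, 0.0]
width: 0.0798
```

Request:
drive_tool(
  commands=[
    [[-0.04, 0, 0, 0], [-0.1, 0, 0, 0], [-0.15, 0, 0, 0], [0, 0, 0, 0], [0, 0, 0, 0]],
  ],
)

```text
time: 9.0
tool_pos: [0.6231, -0.2099, 0.1118]
ee_rot: [3.002, 1.566, -0.426]
wrist_force: [-1.4, 0.1, -0.3]
width: 0.0797
```

Run:
```python
from h import *
plan((.3771,-.2012,.11),55.33)
```

```text
t 9.0 tcp [ 0.6231 -0.2099  0.1118] rpy [ 3.002  1.566 -0.426] F [-1.4  0.1 -0.3] w 0.0797 q [-0.411  0.355  1.237 -0.     1.545  1.446]
phi now -106.39 turn deg 18.28 units 0.0508 | then shift (tool x,y,z) mm [  1.8 132.8 207.3] units [0.0074 0.531  0.829 ]
 shift before turn units [0.0074 0.2441 0.9538] tool x axis [ 0.004 -0.002 -1.   ]
```

Move over block B, then re-check the pocketed block.

Request:
drive_tool(
  commands=[
    [[0, 0, 0, 0.0169], [0, 0, 0, 0.0169], [0, 0, 0, 0.017], [0, 0.0885, 0.1382, 0], [0, 0.0885, 0.1382, 0], [0, 0.0885, 0.1382, 0], [0, 0.0885, 0.1382, 0], [0, 0.0885, 0.1382, 0], [0, 0.0885, 0.1382, 0], [0, 0, 0, 0], [0, 0, 0, 0], [0, 0, 0, 0]],
  ],
  grip=0.9,
)

```text
time: 10.2
tool_pos: [0.3768, -0.2008, 0.1093]
ee_rot: [-2.067, 1.57, 0.469]
wrist_force: [-0.1, -0.3, -0.0]
width: 0.0844
```

Run:
```python
from h import *
plan((.3771,-.2012,.03),55.33)
s=snap("top");crop(s,270,160,400,310,4,"c1.png")
s=snap("scene");crop(s,180,140,380,330,3.1,"c2.png")
```

```text
t 10.2 tcp [ 0.3768 -0.2008  0.1093] rpy [-2.067  1.57   0.469] F [-0.1 -0.3 -0. ] w 0.0844 q [-0.623 -0.152  1.795  0.     1.498  1.553]
phi now -124.66 turn deg 0.01 units 0.0 | then shift (tool x,y,z) mm [79.3  0.1 -0.4] units [ 0.317   0.0006 -0.0018]
 shift before turn units [ 0.317   0.0007 -0.0018] tool x axis [ 0.  0. -1.]
```

View pics/c1.png

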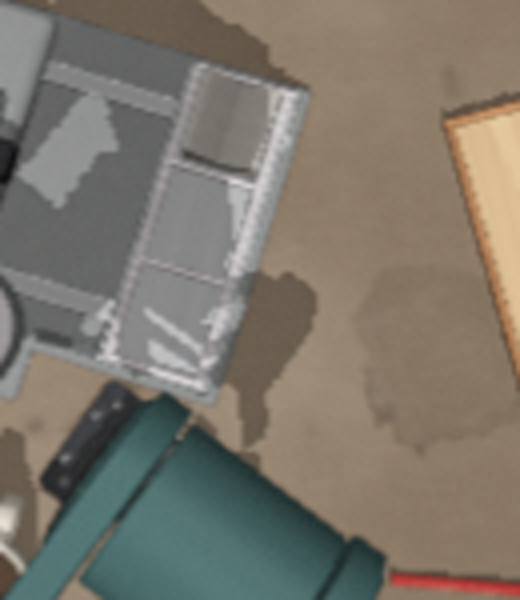

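View pics/c2.png

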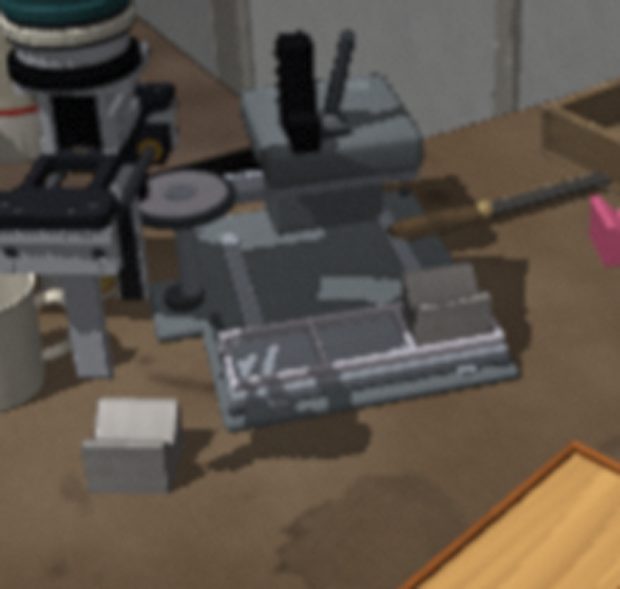

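Run:
```python
from h import *
s=snap("scene"); print(proj(s,[(.377,-.201,.109),(.377,-.201,.04),(.377,-.201,.0)]))
P=cloud(s); m=win(195,255,245,305)&(P[...,2]>.012)&(P[...,2]<.05); 
for c in comps(P,m,60): print(c.sum(),rect(P,c))
t=snap("top");PT=cloud(t);m=win(310,180,350,215)&(PT[...,2]>.045)&(PT[...,2]<.08)
for c in comps(PT,m,60): print(c.sum(),rect(PT,c),PT[c][:,2].max())
```

```text
[[217.30618584 248.59997798]
 [221.48463159 276.10185479]
 [223.7732072  291.08719313]]
764 (array([ 0.37804404, -0.20172556]), array([54.3, 56.7]), 55.27)
421 (array([ 0.62327917, -0.20981003]), array([50.1, 55.5]), 73.48) 0.0724220181176507
```

Block A sits in nest 3 within 0.5 mm of its centre. Block B is confirmed in both views at (.377,-.2015), so I'm descending.

Request:
drive_tool(
  commands=[
    [[0.1, 0, -0.002, 0], [0.1, 0, 0, 0], [0.08, 0, 0, 0], [0.06, 0, 0, 0], [0.036, 0, 0, 0], [0, 0, 0, 0], [0, 0, 0, 0], [0, 0, 0, 0]],
  ],
)

```text
time: 11.2
tool_pos: [0.3773, -0.2016, 0.0165]
ee_rot: [3.094, 1.569, -0.653]
wrist_force: [1.7, 0.4, 0.4]
width: 0.0846
```

Run:
```python
from h import *
plan((.3771,-.2012,.013),55.33)
```

```text
t 11.2 tcp [ 0.3773 -0.2016  0.0165] rpy [ 3.094  1.569 -0.653] F [1.7 0.4 0.4] w 0.0846 q [-0.623 -0.067  1.914 -0.     1.292  1.553]
phi now -124.67 turn deg 0.0 units 0.0 | then shift (tool x,y,z) mm [ 3.5 -0.2  0.4] units [ 0.0141 -0.0007  0.0015]
 shift before turn units [ 0.0141 -0.0007  0.0015] tool x axis [ 0.002 -0.001 -1.   ]
```

Request:
drive_tool(
  commands=[
    [[0.014, 0, 0, 0], [0, 0, 0, 0], [0, 0, 0, 0]],
  ],
)

```text
time: 11.5
tool_pos: [0.3765, -0.201, 0.0121]
ee_rot: [2.988, 1.57, -0.759]
wrist_force: [-0.4, 0.0, 0.3]
width: 0.0849
```

Request:
drive_tool(
  commands=[
    [[0, 0, 0, 0], [0, 0, 0, 0], [0, 0, 0, 0], [0, 0, 0, 0], [0, 0, 0, 0], [0, 0, 0, 0]],
  ],
  grip=0,
)

```text
time: 12.1
tool_pos: [0.3765, -0.2009, 0.012]
ee_rot: [-1.548, 1.571, 0.988]
wrist_force: [-0.0, 0.6, 0.1]
width: 0.05
```

Request:
drive_tool(
  commands=[
    [[-0.1, 0, 0, 0], [-0.15, 0, 0, 0], [-0.15, 0, 0, 0], [0, 0, 0, -0.017], [0, 0, 0, -0.017], [0, 0, 0, -0.0168], [0, 0, 0, 0], [0, 0, 0, 0], [0, 0, 0, 0]],
  ],
)

```text
time: 13.0
tool_pos: [0.3761, -0.2008, 0.1114]
ee_rot: [-0.221, 1.57, 2.633]
wrist_force: [-0.0, 0.6, -3.4]
width: 0.0496
```

Run:
```python
from h import *
plan((.5604,-.1913,.110),73.6)
```

```text
t 13.0 tcp [ 0.3761 -0.2008  0.1114] rpy [-0.221  1.57   2.633] F [-0.   0.6 -3.4] w 0.0496 q [-0.623 -0.154  1.792 -0.     1.504  1.235]
phi now -106.47 turn deg -0.07 units -0.0002 | then shift (tool x,y,z) mm [   1.4  -61.1 -174.1] units [ 0.0056 -0.2446 -0.6965]
 shift before turn units [ 0.0056 -0.2455 -0.6962] tool x axis [-0.001  0.001 -1.   ]
```

Request:
drive_tool(
  commands=[
    [[0, -0.049, -0.1393, -0.0002], [0, -0.049, -0.1393, 0], [0, -0.049, -0.1393, 0], [0, -0.049, -0.1393, 0], [0, -0.049, -0.1393, 0], [0, 0, 0, 0], [0.08, 0, 0, 0], [0.08, 0, 0, 0], [0.06, 0, 0, 0], [0.03, 0, 0, 0], [0, 0, 0, 0], [0, 0, 0, 0], [0, 0, 0, 0], [0, 0, 0, 0]],
  ],
)

```text
time: 14.4
tool_pos: [0.5615, -0.1915, 0.0508]
ee_rot: [2.972, 1.568, -0.454]
wrist_force: [-0.6, -0.2, -3.9]
width: 0.0495
```

Run:
```python
from h import *
plan((.5604,-.1913,.0386),73.6)
```

```text
t 14.4 tcp [ 0.5615 -0.1915  0.0508] rpy [ 2.972  1.568 -0.454] F [-0.6 -0.2 -3.9] w 0.0495 q [-0.424  0.258  1.486 -0.     1.395  1.431]
phi now -106.32 turn deg 0.08 units 0.0002 | then shift (tool x,y,z) mm [12.2  0.1  1.1] units [0.0488 0.0003 0.0043]
 shift before turn units [0.0488 0.0003 0.0044] tool x axis [ 0.002 -0.001 -1.   ]
```

Request:
drive_tool(
  commands=[
    [[0, 0, 0.004, 0], [0.014, 0, 0, 0], [0.014, 0, 0, 0], [0.012, 0, 0, 0], [0.01, 0, 0, 0], [0, 0, 0, 0], [0, 0, 0, 0], [0, 0, 0, 0]],
  ],
)

```text
time: 15.2
tool_pos: [0.5597, -0.1908, 0.038]
ee_rot: [0.644, 1.571, -2.783]
wrist_force: [-4.3, 1.8, 5.2]
width: 0.05
```

Request:
drive_tool(
  commands=[
    [[0, 0, 0, 0], [0, 0, 0, 0], [0, 0, 0, 0], [0, 0, 0, 0], [0, 0, 0, 0], [0, 0, 0, 0]],
  ],
  grip=0.85,
)

```text
time: 15.8
tool_pos: [0.5598, -0.1909, 0.0369]
ee_rot: [2.446, 1.571, -0.981]
wrist_force: [0.5, 0.0, 0.2]
width: 0.0798
```

Request:
drive_tool(
  commands=[
    [[-0.04, 0, 0, 0], [-0.1, 0, 0, 0], [-0.2, 0, 0, 0], [-0.2, 0, 0, 0], [-0.2, 0, 0, 0], [0, 0, 0.15, 0], [0, 0, 0.15, 0], [0, 0, 0.15, 0], [0, 0, 0, 0], [0, 0, 0, 0]],
  ],
)

```text
time: 16.8
tool_pos: [0.4519, -0.1593, 0.2232]
ee_rot: [2.977, 1.568, -0.449]
wrist_force: [0.2, -1.2, -0.1]
width: 0.0797
```

```bash
cat >> h.py <<'E'
def nests():
    t=snap("top");P=cloud(t);Z=P[...,2]
    m=win(250,160,360,265)&(Z>.0445)&(Z<.08)
    X=np.array([.9593,-.2823]);Y=np.array([.2823,.9593]);O=np.array([.5604,-.1913])
    for c in comps(P,m,100):
        r=rect(P,c); d=r[0]-O; print("nestblk",c.sum(),r,"press xy",(d@X).round(4),(d@Y).round(4),"meanz",P[c][:,2].mean().round(4))
    return t,P
E
python3 - <<'E'
from h import *
o=obs()
t,P=nests(); crop(t,205,140,365,280,4.5,"d1.png")
E
```

```text
t 16.8 tcp [ 0.4519 -0.1593  0.2232] rpy [ 2.977  1.568 -0.449] F [ 0.2 -1.2 -0.1] w 0.0797 q [-0.457 -0.077  1.501  0.     1.715  1.398]
nestblk 437 (array([ 0.62320142, -0.20980156]), array([50.2, 55.1]), 74.11) press xy 0.0655 -0.0 meanz 0.0603
nestblk 442 (array([ 0.56058813, -0.1911535 ]), array([50. , 55.7]), 73.76) press xy 0.0001 0.0002 meanz 0.0606
```

View pics/d1.png

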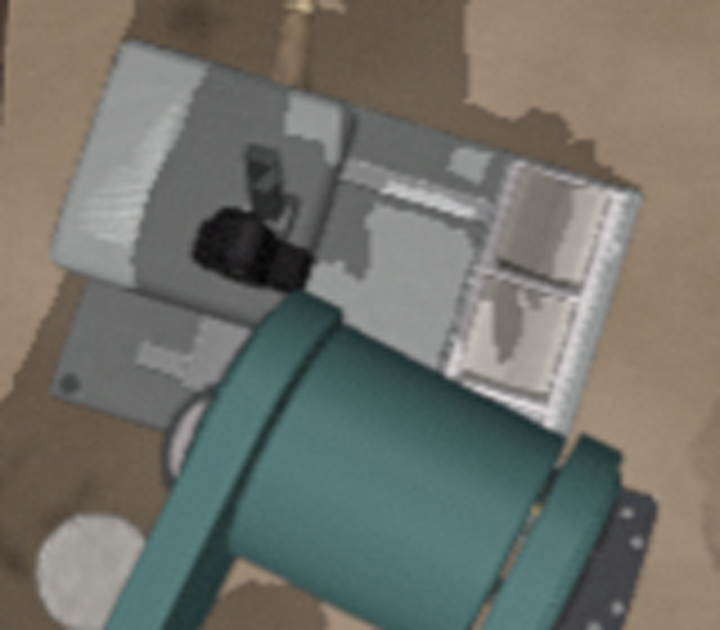

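Both blocks are seated (within 1 mm, 26 mm floor). Next is the crank.

Run:
```python
from h import *
plan((.4558,-.038,.2),73.6)
```

```text
t 16.85 tcp [ 0.4525 -0.1596  0.2229] rpy [ 2.98   1.568 -0.446] F [-0.7  0.5 -0.2] w 0.0797 q [-0.457 -0.075  1.499  0.     1.715  1.398]
phi now -106.32 turn deg 0.08 units 0.0002 | then shift (tool x,y,z) mm [  22.9 -117.5   31.1] units [ 0.0918 -0.4702  0.1246]
 shift before turn units [ 0.0918 -0.4704  0.1241] tool x axis [ 0.002 -0.001 -1.   ]
```

Request:
drive_tool(
  commands=[
    [[0, -0.1176, 0.031, 0], [0, -0.1176, 0.031, 0], [0, -0.1176, 0.031, 0], [0, -0.1176, 0.031, 0.0002], [0.09, 0, 0, 0], [0, 0, 0, 0], [0, 0, 0, 0], [0, 0, 0, 0], [0, 0, 0, 0]],
  ],
  grip=0.55,
)

```text
time: 17.75
tool_pos: [0.4558, -0.0384, 0.2004]
ee_rot: [3.125, 1.569, -0.303]
wrist_force: [-1.1, -0.8, 0.2]
width: 0.0519
```

Run:
```python
from h import *
plan((.4558,-.038,.124),73.6)
s=snap("scene");crop(s,150,110,330,290,3.3,"e1.png")
```

```text
t 17.75 tcp [ 0.4558 -0.0384  0.2004] rpy [ 3.125  1.569 -0.303] F [-1.1 -0.8  0.2] w 0.0519 q [-0.208 -0.121  1.586 -0.     1.675  1.65 ]
phi now -106.45 turn deg -0.05 units -0.0001 | then shift (tool x,y,z) mm [76.4 -0.4  0.1] units [ 0.3055 -0.0015  0.0005]
 shift before turn units [ 0.3055 -0.0015  0.0009] tool x axis [ 0.001 -0.    -1.   ]
```

View pics/e1.png

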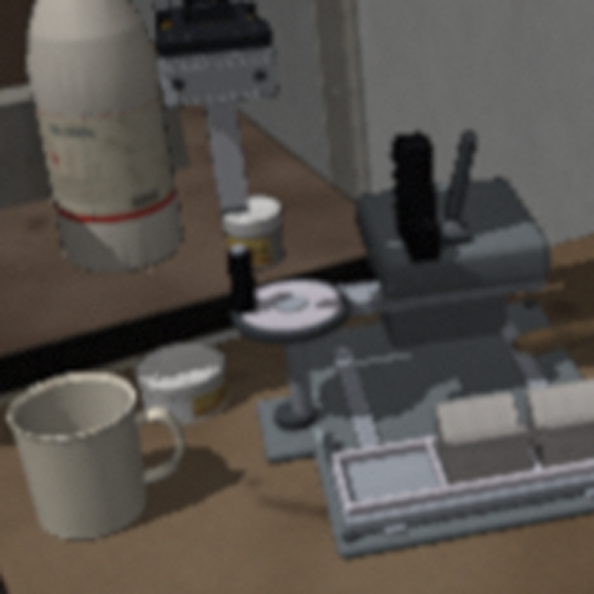

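The gripper stands straight above the crank handle (crop (240,270)). Descending and gripping.

Request:
drive_tool(
  commands=[
    [[0.08, 0, 0, 0], [0.08, 0, 0, 0], [0.06, 0, 0, 0], [0.05, 0, 0, 0], [0.035, 0, 0, 0], [0, 0, 0, 0], [0, 0, 0, 0], [0, 0, 0, 0]],
  ],
)

```text
time: 18.6
tool_pos: [0.4558, -0.0379, 0.1242]
ee_rot: [-3.104, 1.569, -0.249]
wrist_force: [0.5, -0.1, -0.2]
width: 0.0516
```

Request:
drive_tool(
  commands=[
    [[0, 0, 0, 0], [0, 0, 0, 0], [0, 0, 0, 0], [0, 0, 0, 0], [0, 0, 0, 0], [0, 0, 0, 0]],
  ],
  grip=0,
)

```text
time: 19.2
tool_pos: [0.4559, -0.0351, 0.1234]
ee_rot: [-1.644, 1.565, 1.213]
wrist_force: [2.1, 6.0, -0.3]
width: 0.0174
```

Run:
```python
from h import *
plan((.4558,-.038,.124),73.6)
import numpy as np
r=32/250
a=np.radians(182.9-18*np.arange(0,41))
y=-(r*np.diff(np.sin(a))); z=-(r*np.diff(np.cos(a)))
print([[0,float(round(p,4)),float(round(q,4)),0] for p,q in zip(y[:20],z[:20])])
```

```text
t 19.2 tcp [ 0.4559 -0.0351  0.1234] rpy [-1.644  1.565  1.213] F [ 2.1  6.  -0.3] w 0.0174 q [-0.205 -0.091  1.712  0.006  1.52   1.65 ]
phi now -106.32 turn deg 0.08 units 0.0002 | then shift (tool x,y,z) mm [-0.6  2.8 -0.7] units [-0.0026  0.0112 -0.0028]
 shift before turn units [-0.0026  0.0112 -0.0028] tool x axis [ 0.002  0.006 -1.   ]
[[0, -0.0398, -0.0043, 0], [0, -0.0366, -0.0164, 0], [0, -0.0297, -0.0268, 0], [0, -0.02, -0.0347, 0], [0, -0.0083, -0.0392, 0], [0, 0.0043, -0.0398, 0], [0, 0.0164, -0.0366, 0], [0, 0.0268, -0.0297, 0], [0, 0.0347, -0.02, 0], [0, 0.0392, -0.0083, 0], [0, 0.0398, 0.0043, 0], [0, 0.0366, 0.0164, 0], [0, 0.0297, 0.0268, 0], [0, 0.02, 0.0347, 0], [0, 0.0083, 0.0392, 0], [0, -0.0043, 0.0398, 0], [0, -0.0164, 0.0366, 0], [0, -0.0268, 0.0297, 0], [0, -0.0347, 0.02, 0], [0, -0.0392, 0.0083, 0]]
```

```bash
cat > circ.py <<'E'
import numpy as np,sys
def rows(a0,a1,n,r=.032):
    a=np.radians(np.linspace(a0,a1,n+1)); r/=.25
    return [[0,float(round(p,4)),float(round(q,4)),0] for p,q in zip(-r*np.diff(np.sin(a)),-r*np.diff(np.cos(a)))]
E
python3 -c "
from circ import *
print(rows(180,90,10)); print(rows(90,0,10))"
```

```text
[[0, -0.02, -0.0016, 0], [0, -0.0195, -0.0047, 0], [0, -0.0186, -0.0077, 0], [0, -0.0171, -0.0105, 0], [0, -0.0153, -0.013, 0], [0, -0.013, -0.0153, 0], [0, -0.0105, -0.0171, 0], [0, -0.0077, -0.0186, 0], [0, -0.0047, -0.0195, 0], [0, -0.0016, -0.02, 0]]
[[0, 0.0016, -0.02, 0], [0, 0.0047, -0.0195, 0], [0, 0.0077, -0.0186, 0], [0, 0.0105, -0.0171, 0], [0, 0.013, -0.0153, 0], [0, 0.0153, -0.013, 0], [0, 0.0171, -0.0105, 0], [0, 0.0186, -0.0077, 0], [0, 0.0195, -0.0047, 0], [0, 0.02, -0.0016, 0]]
```

Request:
drive_tool(
  commands=[
    [[0, -0.011, 0, 0], [0, -0.02, -0.0016, 0], [0, -0.0195, -0.0047, 0], [0, -0.0186, -0.0077, 0], [0, -0.0171, -0.0105, 0], [0, -0.0153, -0.013, 0], [0, -0.013, -0.0153, 0], [0, -0.0105, -0.0171, 0], [0, -0.0077, -0.0186, 0], [0, -0.0047, -0.0195, 0], [0, -0.0016, -0.02, 0], [0, 0, 0, 0], [0, 0, 0, 0]],
  ],
)

```text
time: 20.5
tool_pos: [0.4967, -0.0135, 0.1234]
ee_rot: [-2.886, 1.568, -0.031]
wrist_force: [2.3, -0.9, 2.1]
width: 0.0177
```

```bash
cat >> h.py <<'E'
def crankst():
    o=obs(); X=np.array([.9593,-.2823]);Y=np.array([.2823,.9593]);A=np.array([.4869,-.0446])
    d=o["tool_pos"][:2]-A; x,y=d@X,d@Y; F=o["wrist_force"][:2]
    print("crank r",np.hypot(x,y).round(4),"ang",np.degrees(np.arctan2(y,x)).round(1),"Fpress",(F@X).round(1),(F@Y).round(1))
E
python3 - <<'E'
from h import *
crankst()
t,P=nests()
s=snap("scene");crop(s,150,110,330,290,3.3,"e2.png")
E
```

```text
t 20.5 tcp [ 0.4967 -0.0135  0.1234] rpy [-2.886  1.568 -0.031] F [ 2.3 -0.9  2.1] w 0.0177 q [-0.142 -0.002  1.627  0.     1.514  1.715]
crank r 0.0326 ang 88.9 Fpress 2.4 -0.3
nestblk 433 (array([ 0.62865814, -0.1911962 ]), array([50.4, 55.4]), 73.59) press xy 0.0655 0.0194 meanz 0.0602
nestblk 441 (array([ 0.56556744, -0.17252391]), array([50.3, 54.8]), 73.71) press xy -0.0003 0.0195 meanz 0.0602
```

View pics/e2.png

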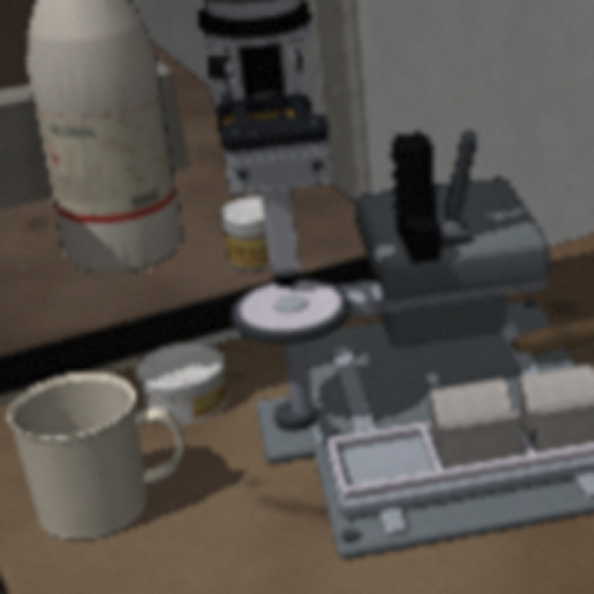

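Carriage has moved 19.4 mm (expected 18.9) with low forces. Continuing at the same pace.

Request:
drive_tool(
  commands=[
    [[0, 0.0016, -0.02, 0], [0, 0.0047, -0.0195, 0], [0, 0.0077, -0.0186, 0], [0, 0.0105, -0.0171, 0], [0, 0.013, -0.0153, 0], [0, 0.0153, -0.013, 0], [0, 0.0171, -0.0105, 0], [0, 0.0186, -0.0077, 0], [0, 0.0195, -0.0047, 0], [0, 0.02, -0.0016, 0], [0, 0.02, 0.0016, 0], [0, 0.0195, 0.0047, 0], [0, 0.0186, 0.0077, 0], [0, 0.0171, 0.0105, 0], [0, 0.0153, 0.013, 0], [0, 0.013, 0.0153, 0], [0, 0.0105, 0.0171, 0], [0, 0.0077, 0.0186, 0], [0, 0.0047, 0.0195, 0], [0, 0.0016, 0.02, 0]],
  ],
)

```text
time: 22.6
tool_pos: [0.4777, -0.0747, 0.1233]
ee_rot: [-2.934, 1.569, -0.079]
wrist_force: [3.5, 3.8, 3.8]
width: 0.0172
```

Run:
```python
from h import *
crankst()
t,P=nests()
```

```text
t 22.6 tcp [ 0.4777 -0.0747  0.1233] rpy [-2.934  1.569 -0.079] F [3.5 3.8 3.8] w 0.0172 q [-0.273 -0.031  1.656  0.     1.516  1.584]
crank r 0.0315 ang -90.6 Fpress 2.3 4.6
nestblk 442 (array([ 0.63903058, -0.15554929]), array([50.6, 55.2]), 74.13) press xy 0.0653 0.0565 meanz 0.0602
nestblk 445 (array([ 0.57630383, -0.13693503]), array([50.4, 55.5]), 73.78) press xy -0.0001 0.0566 meanz 0.0604
```

Request:
drive_tool(
  commands=[
    [[0, -0.0016, 0.02, 0], [0, -0.0047, 0.0195, 0], [0, -0.0077, 0.0186, 0], [0, -0.0105, 0.0171, 0], [0, -0.013, 0.0153, 0], [0, -0.0153, 0.013, 0], [0, -0.0171, 0.0105, 0], [0, -0.0186, 0.0077, 0], [0, -0.0195, 0.0047, 0], [0, -0.02, 0.0016, 0], [0, -0.02, -0.0016, 0], [0, -0.0195, -0.0047, 0], [0, -0.0186, -0.0077, 0], [0, -0.0171, -0.0105, 0], [0, -0.0153, -0.013, 0], [0, -0.013, -0.0153, 0], [0, -0.0105, -0.0171, 0], [0, -0.0077, -0.0186, 0], [0, -0.0047, -0.0195, 0], [0, -0.0016, -0.02, 0]],
  ],
)

```text
time: 24.65
tool_pos: [0.4942, -0.0128, 0.1233]
ee_rot: [0.123, 1.566, 2.979]
wrist_force: [-2.7, -2.2, 7.6]
width: 0.0176
```

Run:
```python
from h import *
crankst()
t,P=nests()
```

```text
t 24.65 tcp [ 0.4942 -0.0128  0.1233] rpy [0.123 1.566 2.979] F [-2.7 -2.2  7.6] w 0.0176 q [-0.141 -0.002  1.627  0.     1.521  1.716]
crank r 0.0327 ang 93.4 Fpress -2.0 -2.9
nestblk 448 (array([ 0.64949036, -0.12008091]), array([50.4, 55.5]), 73.81) press xy 0.0654 0.0935 meanz 0.0604
nestblk 448 (array([ 0.58645111, -0.10140987]), array([50.4, 54.9]), 73.77) press xy -0.0004 0.0936 meanz 0.0601
```

Request:
drive_tool(
  commands=[
    [[-0.006, 0.0016, -0.02, 0], [0, 0.0047, -0.0195, 0], [0, 0.0077, -0.0186, 0], [0, 0.0105, -0.0171, 0], [0, 0.013, -0.0153, 0], [0, 0.0153, -0.013, 0], [0, 0.0171, -0.0105, 0], [0, 0.0186, -0.0077, 0], [0, 0.0195, -0.0047, 0], [0, 0.02, -0.0016, 0], [0, 0.02, 0.0016, 0], [0, 0.0195, 0.0047, 0], [0, 0.0186, 0.0077, 0], [0, 0.0171, 0.0105, 0], [0, 0.0153, 0.013, 0], [0, 0.013, 0.0153, 0], [0, 0.0105, 0.0171, 0], [0, 0.0077, 0.0186, 0], [0, 0.0047, 0.0195, 0], [0, 0.0016, 0.02, 0]],
  ],
)

```text
time: 26.7
tool_pos: [0.4763, -0.0742, 0.1237]
ee_rot: [-0.217, 1.568, 2.639]
wrist_force: [2.6, 1.0, -21.8]
width: 0.0174
```

Run:
```python
from h import *
crankst()
t,P=nests()
```

```text
t 26.7 tcp [ 0.4763 -0.0742  0.1237] rpy [-0.217  1.568  2.639] F [  2.6   1.  -21.8] w 0.0174 q [-2.730e-01 -3.200e-02  1.656e+00  1.000e-03  1.520e+00  1.584e+00]
crank r 0.0314 ang -93.3 Fpress 2.2 1.7
nestblk 151 (array([ 0.65534161, -0.09936813]), array([17.2, 54.3]), 73.53) press xy 0.0651 0.115 meanz 0.0627
nestblk 143 (array([ 0.59232025, -0.08120795]), array([15.9, 54.9]), 71.92) press xy -0.0005 0.1146 meanz 0.0628
```

Request:
drive_tool(
  commands=[
    [[0.0045, -0.0016, 0.02, 0], [0, -0.0047, 0.0195, 0], [0, -0.0077, 0.0186, 0], [0, -0.0105, 0.0171, 0], [0, -0.013, 0.0153, 0], [0, -0.0153, 0.013, 0], [0, -0.0171, 0.0105, 0], [0, -0.0186, 0.0077, 0], [0, -0.0195, 0.0047, 0], [0, -0.02, 0.0016, 0], [0, 0, 0, 0], [0, 0, 0, 0], [0, 0, 0, 0]],
  ],
)

```text
time: 28.05
tool_pos: [0.4554, -0.0368, 0.1237]
ee_rot: [1.534, 1.566, -1.895]
wrist_force: [1.9, -5.4, -20.9]
width: 0.0174
```

Run:
```python
from h import *
crankst()
t,P=nests()
```

```text
t 28.05 tcp [ 0.4554 -0.0368  0.1237] rpy [ 1.534  1.566 -1.895] F [  1.9  -5.4 -20.9] w 0.0174 q [-0.201 -0.09   1.711 -0.004  1.521  1.656]
crank r 0.0324 ang -177.6 Fpress 3.3 -4.7
```

Request:
drive_tool(
  commands=[
    [[0.002, -0.012, 0, 0], [0, -0.012, 0, 0], [0, 0, 0, 0], [0, 0, 0, 0], [0, 0, 0, 0]],
  ],
)

```text
time: 28.6
tool_pos: [0.4556, -0.0363, 0.1236]
ee_rot: [1.547, 1.555, -1.884]
wrist_force: [-2.9, -18.5, -18.2]
width: 0.0173
```

Run:
```python
from h import *
crankst()
t,P=nests()
crop(t,205,140,365,280,4.5,"f1.png")
s=snap("scene");crop(s,180,130,380,290,3.5,"f2.png")
```

```text
t 28.6 tcp [ 0.4556 -0.0363  0.1236] rpy [ 1.547  1.555 -1.884] F [ -2.9 -18.5 -18.2] w 0.0173 q [-0.191 -0.087  1.708 -0.016  1.523  1.67 ]
crank r 0.0324 ang -178.4 Fpress 2.4 -18.6
```

View pics/f1.png

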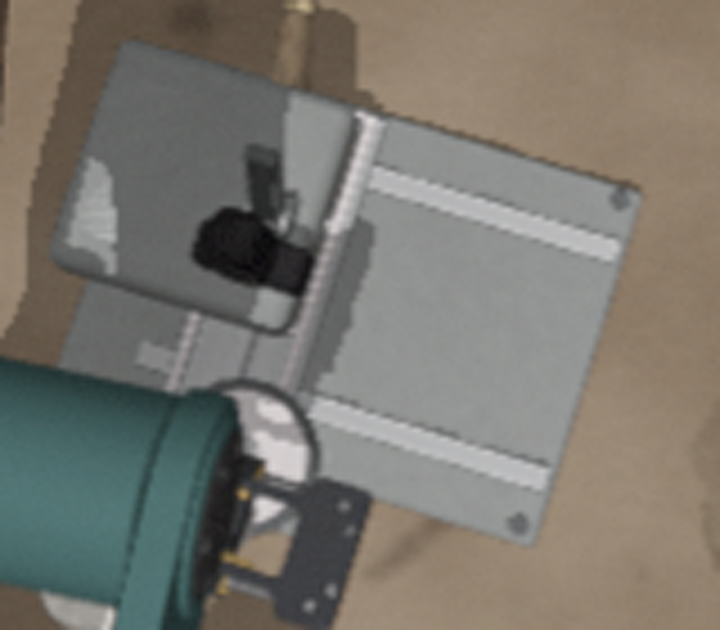

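View pics/f2.png

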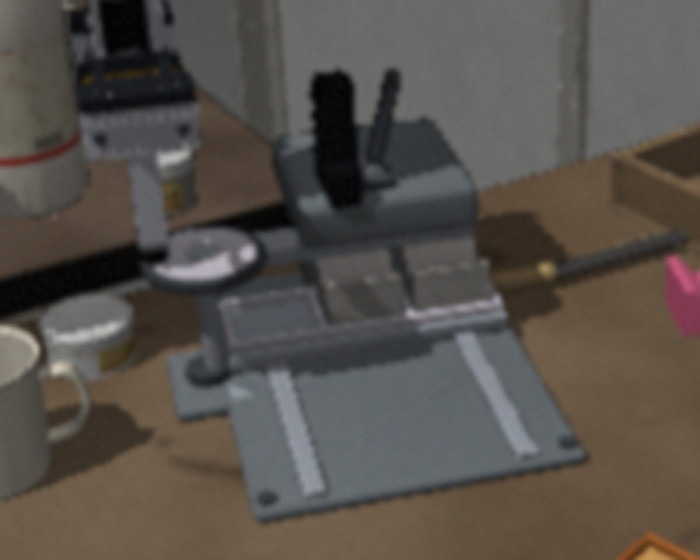

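```bash
cat >> h.py <<'E'
def front(x0=-20,x1=90):
    s=snap("top"); P=cloud(s);Z=P[...,2]
    X=np.array([.9593,-.2823]);Y=np.array([.2823,.9593]);O=np.array([.5604,-.1913])
    D=P[...,:2]-O; x=D@X*1000; y=D@Y*1000
    m=(x>x0)&(x<x1)&(Z>.031)&(Z<.042)&(y>-60)&(y<170)
    h,e=np.histogram(y[m],bins=np.arange(-60,170,2)); i=np.nonzero(h>12)[0][0]; print("front rim y",e[i],"-> carriage ~",e[i]+33,"(home ref -33..-29)", h[i:i+4])
E
python3 - <<'E'
from h import *
front()
E
```

```text
front rim y 116 -> carriage ~ 149 (home ref -33..-29) [19 34 30 11]
```

Request:
drive_tool(
  commands=[
    [[0.002, 0.01, 0, 0], [0, 0.008, 0, 0], [0, 0, 0, 0]],
  ],
)

```text
time: 29.05
tool_pos: [0.4555, -0.0367, 0.1236]
ee_rot: [1.602, 1.564, -1.828]
wrist_force: [-1.7, -9.1, -16.1]
width: 0.0175
```

Request:
drive_tool(
  commands=[
    [[0, 0, 0, 0], [0, 0, 0, 0], [0, 0, 0, 0], [0, 0, 0, 0], [0, 0, 0, 0]],
  ],
  grip=0.55,
)

```text
time: 29.55
tool_pos: [0.4572, -0.0334, 0.1242]
ee_rot: [-2.962, 1.568, -0.106]
wrist_force: [0.5, -0.5, 0.5]
width: 0.0506
```

Run:
```python
from h import *
front()
plan((.4558,-.038,.124),73.6)
```

```text
front rim y 118 -> carriage ~ 151 (home ref -33..-29) [33 31 12 22]
t 29.6 tcp [ 0.4568 -0.0334  0.1236] rpy [-2.972  1.569 -0.116] F [-0.4  0.5 -0.7] w 0.0516 q [-0.197 -0.09   1.71   0.     1.519  1.659]
phi now -106.36 turn deg 0.04 units 0.0001 | then shift (tool x,y,z) mm [-0.4  4.7 -0.3] units [-0.0015  0.0187 -0.0011]
 shift before turn units [-0.0015  0.0187 -0.0011] tool x axis [ 0.002 -0.    -1.   ]
```

Request:
drive_tool(
  commands=[
    [[-0.1, 0, 0, 0], [-0.2, 0, 0, 0], [-0.2, 0, 0, 0], [-0.2, 0, 0, 0], [0, 0, 0, -0.0228], [0, 0, 0, -0.0228], [0, 0, 0, -0.0228], [0, 0, 0, -0.0228], [0, 0, 0, -0.0228], [0, 0, 0, -0.0228], [0, 0, 0, -0.0228], [0, 0, 0, -0.0228], [0, 0, 0, -0.0228], [0, 0, 0, -0.0228], [0, 0, 0, -0.022], [0, 0, 0, 0], [0, 0, 0, 0]],
  ],
  grip=1,
)

```text
time: 31.3
tool_pos: [0.4563, -0.0335, 0.2977]
ee_rot: [1.796, 1.571, -0.063]
wrist_force: [-0.7, 0.8, -0.4]
width: 0.0937
```

Run:
```python
from h import *
plan((.5957,-.0573,.29),-16.4)
t,P=nests(); Z=P[...,2]
for m in comps(P,win(235,165,285,215)&(Z>.205)&(Z<.24),8): print(m.sum(),rect(P,m),P[m].mean(0))
```

```text
t 31.3 tcp [ 0.4563 -0.0335  0.2977] rpy [ 1.796  1.571 -0.063] F [-0.7  0.8 -0.4] w 0.0937 q [-0.197 -0.119  1.393  0.     1.867  0.091]
phi now -16.54 turn deg -0.14 units -0.0004 | then shift (tool x,y,z) mm [  7.7 140.4 -16.5] units [ 0.0306  0.5617 -0.0662]
 shift before turn units [ 0.0306  0.5615 -0.0676] tool x axis [ 0. -0. -1.]
45 (array([ 0.62700037, -0.06574765]), array([15.7, 12.2]), 74.39) [ 0.62625418 -0.06637255  0.21543338]
153 (array([ 0.58758533, -0.05443516]), array([25.4, 29.1]), 76.67) [ 0.58676635 -0.05528696  0.21894655]
```

Request:
drive_tool(
  commands=[
    [[0, 0.1404, -0.0165, -0.0004], [0, 0.1404, -0.0165, 0], [0, 0.1404, -0.0165, 0], [0, 0.1404, -0.0165, 0], [0, 0, 0, 0], [0, 0, 0, 0], [0, 0, 0, 0], [0, 0, 0, 0]],
  ],
)

```text
time: 32.15
tool_pos: [0.5949, -0.0569, 0.299]
ee_rot: [1.626, 1.569, -0.229]
wrist_force: [-0.2, -1.5, -0.3]
width: 0.0939
```

Run:
```python
from h import *
plan((.5957,-.0573,.172),-16.4)
s=snap("scene");crop(s,220,60,380,220,3.7,"g1.png")
```

```text
t 32.15 tcp [ 0.5949 -0.0569  0.299 ] rpy [ 1.626  1.569 -0.229] F [-0.2 -1.5 -0.3] w 0.0939 q [-0.19   0.196  1.064 -0.     1.879  0.094]
phi now -16.26 turn deg 0.14 units 0.0004 | then shift (tool x,y,z) mm [127.    0.9   0.2] units [0.5078 0.0036 0.0007]
 shift before turn units [0.5078 0.0026 0.0008] tool x axis [ 0.002 -0.    -1.   ]
```

View pics/g1.png

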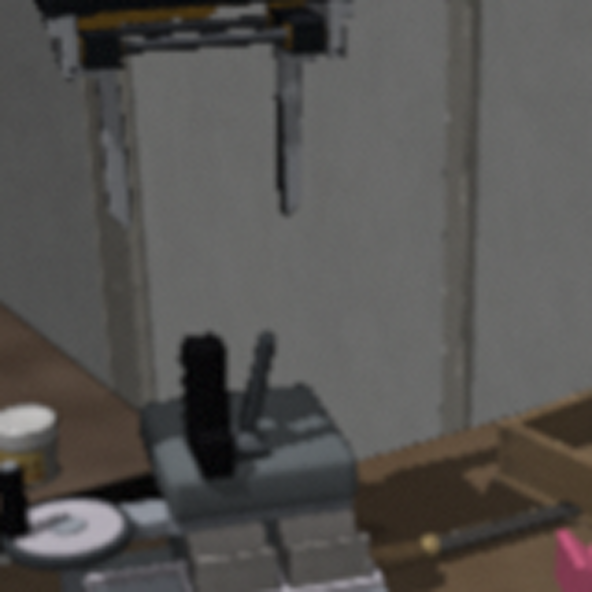

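Request:
drive_tool(
  commands=[
    [[0.1, 0.0036, 0, 0], [0.1, 0, 0, 0], [0.08, 0, 0, 0], [0.08, 0, 0, 0], [0.06, 0, 0, 0], [0.05, 0, 0, 0], [0.035, 0, 0, 0], [0, 0, 0, 0], [0, 0, 0, 0], [0, 0, 0, 0]],
  ],
)

```text
time: 33.2
tool_pos: [0.5972, -0.0575, 0.1725]
ee_rot: [1.626, 1.569, -0.228]
wrist_force: [0.1, 0.7, 1.6]
width: 0.0938
```

Run:
```python
from h import *
plan((.5957,-.0573,.172),-16.4)
s=snap("scene");crop(s,220,60,380,220,3.7,"g2.png")
```

```text
t 33.2 tcp [ 0.5972 -0.0575  0.1725] rpy [ 1.626  1.569 -0.228] F [0.1 0.7 1.6] w 0.0938 q [-0.19   0.205  1.303 -0.     1.632  0.093]
phi now -16.25 turn deg 0.15 units 0.0004 | then shift (tool x,y,z) mm [ 0.5 -1.5  0.2] units [ 0.0021 -0.006   0.0008]
 shift before turn units [ 0.0021 -0.006   0.0008] tool x axis [ 0.002 -0.    -1.   ]
```

View pics/g2.png

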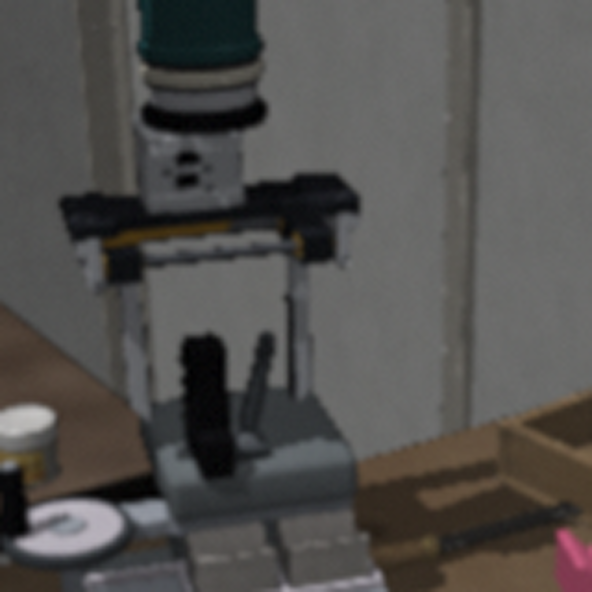

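The fingers straddle the grip (205,400) and the trigger (258,390), with clearance on both sides. First squeeze, watching the opening (43 mm means squeezed home).

Request:
drive_tool(
  commands=[
    [[0, 0, 0, 0], [0, 0, 0, 0], [0, 0, 0, 0], [0, 0, 0, 0], [0, 0, 0, 0], [0, 0, 0, 0], [0, 0, 0, 0], [0, 0, 0, 0], [0, 0, 0, 0], [0, 0, 0, 0]],
  ],
  grip=0,
)

```text
time: 34.25
tool_pos: [0.5952, -0.057, 0.173]
ee_rot: [-1.46, 1.569, 2.969]
wrist_force: [-5.7, 1.9, 6.7]
width: 0.0426
```

Run:
```python
from h import *
obs()
s=snap("scene");crop(s,220,60,380,220,3.7,"g3.png")
```

```text
t 34.25 tcp [ 0.5952 -0.057   0.173 ] rpy [-1.46   1.569  2.969] F [-5.7  1.9  6.7] w 0.0426 q [-0.19   0.203  1.304 -0.     1.636  0.093]
```

View pics/g3.png

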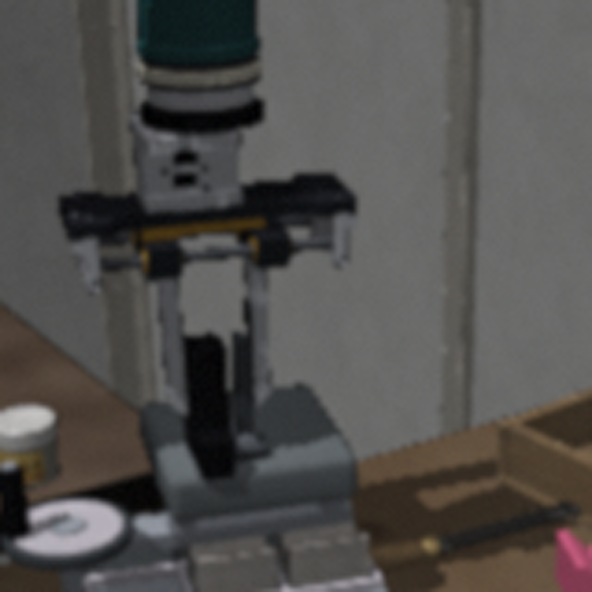

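Squeezed home (42.6 mm, trigger upright at crop (243,380)). Hold briefly, release, squeeze again.

Request:
drive_tool(
  commands=[
    [[0, 0, 0, 0], [0, 0, 0, 0], [0, 0, 0, 0], [0, 0, 0, 0], [0, 0, 0, 0]],
  ],
)

```text
time: 34.8
tool_pos: [0.5952, -0.057, 0.173]
ee_rot: [-1.448, 1.569, 2.981]
wrist_force: [-5.0, 0.3, 7.7]
width: 0.0424
```

Request:
drive_tool(
  commands=[
    [[0, 0, 0, 0], [0, 0, 0, 0], [0, 0, 0, 0], [0, 0, 0, 0], [0, 0, 0, 0], [0, 0, 0, 0], [0, 0, 0, 0], [0, 0, 0, 0]],
  ],
  grip=1,
)

```text
time: 35.6
tool_pos: [0.5959, -0.0572, 0.1709]
ee_rot: [-1.454, 1.569, 2.975]
wrist_force: [0.5, 0.5, 0.2]
width: 0.0938
```

Run:
```python
from h import *
plan((.5957,-.0573,.172),-16.4)
s=snap("scene");crop(s,220,60,380,220,3.7,"g4.png")
front()
```

```text
t 35.6 tcp [ 0.5959 -0.0572  0.1709] rpy [-1.454  1.569  2.975] F [0.5 0.5 0.2] w 0.0938 q [-0.19   0.206  1.305 -0.     1.632  0.093]
phi now -16.24 turn deg 0.16 units 0.0005 | then shift (tool x,y,z) mm [-1.1 -0.2  0.2] units [-0.0046 -0.0008  0.0007]
 shift before turn units [-0.0046 -0.0008  0.0007] tool x axis [-0.002  0.    -1.   ]
front rim y 116 -> carriage ~ 149 (home ref -33..-29) [14 32 30 13]
```

View pics/g4.png

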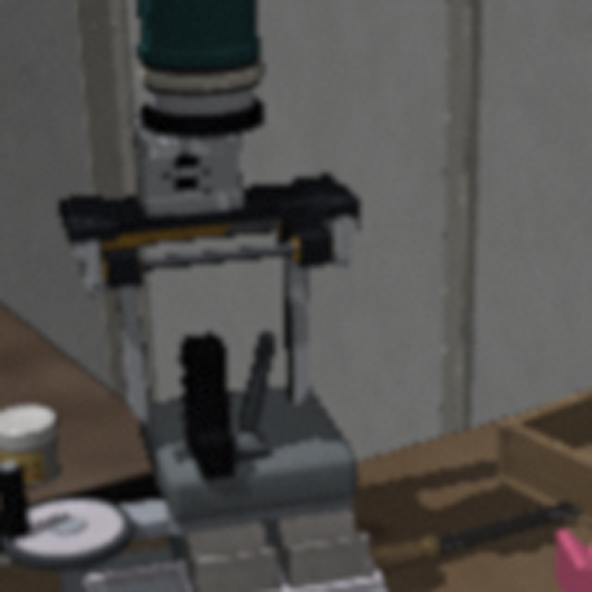

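The trigger is fully out again (leaning at (262,360)). Second squeeze.

Request:
drive_tool(
  commands=[
    [[-0.004, 0, 0, 0], [0, 0, 0, 0], [0, 0, 0, 0], [0, 0, 0, 0], [0, 0, 0, 0], [0, 0, 0, 0], [0, 0, 0, 0], [0, 0, 0, 0], [0, 0, 0, 0], [0, 0, 0, 0], [0, 0, 0, 0], [0, 0, 0, 0], [0, 0, 0, 0], [0, 0, 0, 0], [0, 0, 0, 0]],
  ],
  grip=0,
)

```text
time: 37.2
tool_pos: [0.5952, -0.057, 0.174]
ee_rot: [-1.448, 1.569, 2.981]
wrist_force: [-4.3, 0.3, 6.9]
width: 0.0426
```

Request:
drive_tool(
  commands=[
    [[0, 0, 0, 0], [0, 0, 0, 0], [0, 0, 0, 0], [0, 0, 0, 0], [0, 0, 0, 0], [0, 0, 0, 0], [0, 0, 0, 0], [0, 0, 0, 0]],
  ],
  grip=1,
)

```text
time: 38.0
tool_pos: [0.5959, -0.0572, 0.1718]
ee_rot: [-1.453, 1.569, 2.976]
wrist_force: [1.5, 0.0, -0.5]
width: 0.0937
```

Run:
```python
from h import *
obs()
s=snap("scene");crop(s,220,60,380,220,3.7,"g5.png")
```

```text
t 38.0 tcp [ 0.5959 -0.0572  0.1718] rpy [-1.453  1.569  2.976] F [ 1.5  0.  -0.5] w 0.0937 q [-0.19   0.205  1.304 -0.     1.634  0.093]
```

View pics/g5.png

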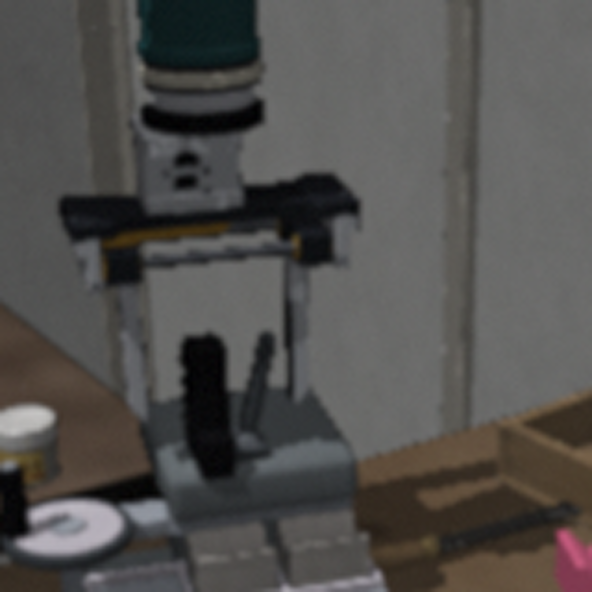

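Both squeezes are done and the trigger is out. Rise, turn back, return to the crank (handle last at about (.4556,-.0365)).

Request:
drive_tool(
  commands=[
    [[-0.1, 0, 0, 0], [-0.2, 0, 0, 0], [-0.2, 0, 0, 0], [0, 0, 0, 0], [0, -0.1404, 0.0165, 0], [0, -0.1404, 0.0165, 0], [0, -0.1404, 0.0165, 0], [0, -0.1404, 0.0165, 0], [0, 0, 0, 0.0227], [0, 0, 0, 0.0227], [0, 0, 0, 0.0227], [0, 0, 0, 0.0227], [0, 0, 0, 0.0227], [0, 0, 0, 0.0227], [0, 0, 0, 0.0227], [0, 0, 0, 0.0227], [0, 0, 0, 0.0227], [0, 0, 0, 0.0227], [0, 0, 0, 0.0229], [0, 0, 0, 0]],
  ],
)

```text
time: 40.05
tool_pos: [0.4569, -0.0339, 0.297]
ee_rot: [0.247, 1.57, 3.106]
wrist_force: [-0.2, 0.3, 0.3]
width: 0.0937
```

Request:
drive_tool(
  commands=[
    [[0, 0, 0, 0], [0, 0, 0, 0], [0, 0, 0, 0]],
  ],
  grip=0.55,
)

```text
time: 40.35
tool_pos: [0.4571, -0.0339, 0.2973]
ee_rot: [0.897, 1.571, -2.527]
wrist_force: [0.2, 0.2, 0.6]
width: 0.0732
```

Run:
```python
from h import *
plan((.4556,-.0365,.2),73.6)
t,P=nests(); Z=P[...,2]
for m in comps(P,win(235,215,285,265)&(Z>.145)&(Z<.17),8): print(m.sum(),rect(P,m),P[m].mean(0))
```

```text
t 40.35 tcp [ 0.4571 -0.0339  0.2973] rpy [ 0.897  1.571 -2.527] F [0.2 0.2 0.6] w 0.0732 q [-0.198 -0.117  1.392 -0.     1.867  1.655]
phi now -106.14 turn deg 0.26 units 0.0007 | then shift (tool x,y,z) mm [97.3  2.9  0.7] units [0.3891 0.0115 0.0029]
 shift before turn units [0.3891 0.0115 0.003 ] tool x axis [-0. -0. -1.]
```

Request:
drive_tool(
  commands=[
    [[0.15, 0.0115, 0.003, 0.0007], [0.15, 0, 0, 0], [0.09, 0, 0, 0], [0, 0, 0, 0], [0, 0, 0, 0], [0, 0, 0, 0]],
  ],
)

```text
time: 41.0
tool_pos: [0.4567, -0.0367, 0.202]
ee_rot: [-3.084, 1.567, -0.229]
wrist_force: [0.9, -0.1, 0.5]
width: 0.0514
```

Run:
```python
from h import *
plan((.4556,-.0365,.124),73.6)
s=snap("scene");crop(s,150,110,330,290,3.3,"i1.png")
```

```text
t 41.0 tcp [ 0.4567 -0.0367  0.202 ] rpy [-3.084  1.567 -0.229] F [ 0.9 -0.1  0.5] w 0.0514 q [-0.204 -0.121  1.583 -0.     1.676  1.654]
phi now -106.44 turn deg -0.04 units -0.0001 | then shift (tool x,y,z) mm [78.   0.1  1.2] units [0.3121 0.0004 0.0046]
 shift before turn units [0.3121 0.0005 0.0058] tool x axis [ 0.004 -0.001 -1.   ]
```

View pics/i1.png

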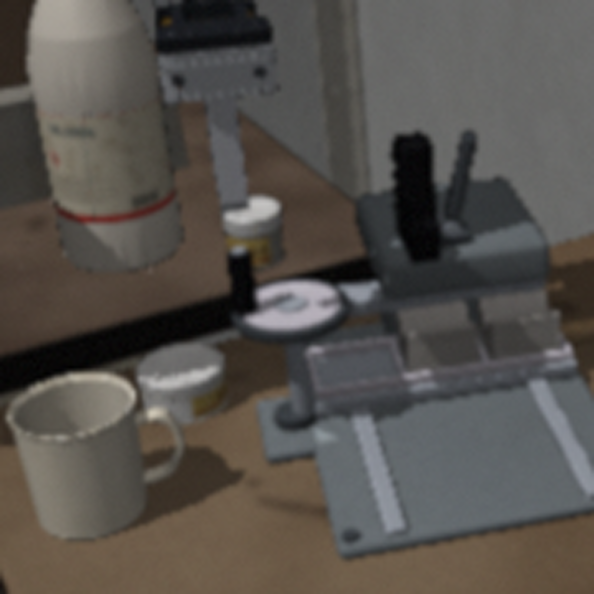

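Request:
drive_tool(
  commands=[
    [[0.08, 0, 0.003, 0], [0.08, 0, 0, 0], [0.06, 0, 0, 0], [0.05, 0, 0, 0], [0.038, 0, 0, 0], [0, 0, 0, 0], [0, 0, 0, 0], [0, 0, 0, 0]],
  ],
)

```text
time: 41.85
tool_pos: [0.4556, -0.0365, 0.1239]
ee_rot: [-3.115, 1.569, -0.26]
wrist_force: [-0.9, -0.2, 0.4]
width: 0.0517
```

Request:
drive_tool(
  commands=[
    [[0, 0, 0, 0], [0, 0, 0, 0], [0, 0, 0, 0], [0, 0, 0, 0], [0, 0, 0, 0], [0, 0, 0, 0]],
  ],
  grip=0,
)

```text
time: 42.45
tool_pos: [0.4548, -0.0367, 0.1229]
ee_rot: [1.605, 1.57, -1.824]
wrist_force: [-0.5, -1.3, 0.8]
width: 0.0175
```

Run:
```python
from h import *
crankst()
from circ import *
print(rows(182,270,10))
```

```text
t 42.45 tcp [ 0.4548 -0.0367  0.1229] rpy [ 1.605  1.57  -1.824] F [-0.5 -1.3  0.8] w 0.0175 q [-2.040e-01 -9.200e-02  1.714e+00 -1.000e-03  1.520e+00  1.654e+00]
crank r 0.0331 ang -177.4 Fpress -0.1 -1.4
[[0, 0.0195, -0.0022, 0], [0, 0.019, -0.0051, 0], [0, 0.0179, -0.008, 0], [0, 0.0165, -0.0106, 0], [0, 0.0147, -0.013, 0], [0, 0.0125, -0.0151, 0], [0, 0.0101, -0.0169, 0], [0, 0.0074, -0.0182, 0], [0, 0.0045, -0.0191, 0], [0, 0.0015, -0.0196, 0]]
```

Request:
drive_tool(
  commands=[
    [[0, 0.0195, -0.0022, 0], [0, 0.019, -0.0051, 0], [0, 0.0179, -0.008, 0], [0, 0.0165, -0.0106, 0], [0, 0.0147, -0.013, 0], [0, 0.0125, -0.0151, 0], [0, 0.0101, -0.0169, 0], [0, 0.0074, -0.0182, 0], [0, 0.0045, -0.0191, 0], [0, 0.0015, -0.0196, 0], [0, -0.0016, -0.02, 0], [0, -0.0047, -0.0195, 0], [0, -0.0077, -0.0186, 0], [0, -0.0105, -0.0171, 0], [0, -0.013, -0.0153, 0], [0, -0.0153, -0.013, 0], [0, -0.0171, -0.0105, 0], [0, -0.0186, -0.0077, 0], [0, -0.0195, -0.0047, 0], [0, -0.02, -0.0016, 0]],
  ],
)

```text
time: 44.45
tool_pos: [0.5166, -0.0538, 0.1229]
ee_rot: [1.623, 1.569, -1.807]
wrist_force: [-4.7, 0.0, 5.4]
width: 0.0174
```

Run:
```python
from h import *
crankst(); front(); nests()
```

```text
t 44.45 tcp [ 0.5166 -0.0538  0.1229] rpy [ 1.623  1.569 -1.807] F [-4.7  0.   5.4] w 0.0174 q [-0.212  0.051  1.574 -0.002  1.517  1.647]
crank r 0.0311 ang -0.9 Fpress -4.5 -1.3
front rim y 80 -> carriage ~ 113 (home ref -33..-29) [23 33 27  8]
nestblk 310 (array([ 0.65286334, -0.10816843]), array([35.9, 55.8]), 74.05) press xy 0.0652 0.1059 meanz 0.0582
nestblk 290 (array([ 0.58993268, -0.09058859]), array([34.6, 55.9]), 75.41) press xy -0.0001 0.1049 meanz 0.0583
```

Winding on (0→180).

Request:
drive_tool(
  commands=[
    [[-0.001, -0.02, 0.0016, 0], [0, -0.0195, 0.0047, 0], [0, -0.0186, 0.0077, 0], [0, -0.0171, 0.0105, 0], [0, -0.0153, 0.013, 0], [0, -0.013, 0.0153, 0], [0, -0.0105, 0.0171, 0], [0, -0.0077, 0.0186, 0], [0, -0.0047, 0.0195, 0], [0, -0.0016, 0.02, 0], [0, 0.0016, 0.02, 0], [0, 0.0047, 0.0195, 0], [0, 0.0077, 0.0186, 0], [0, 0.0105, 0.0171, 0], [0, 0.013, 0.0153, 0], [0, 0.0153, 0.013, 0], [0, 0.0171, 0.0105, 0], [0, 0.0186, 0.0077, 0], [0, 0.0195, 0.0047, 0], [0, 0.02, 0.0016, 0]],
  ],
)

```text
time: 46.55
tool_pos: [0.455, -0.0356, 0.123]
ee_rot: [-2.424, 1.571, 0.43]
wrist_force: [2.0, 1.8, -4.0]
width: 0.0172
```

Request:
drive_tool(
  commands=[
    [[0, 0.02, -0.0016, 0], [0, 0.0195, -0.0047, 0], [0, 0.0186, -0.0077, 0], [0, 0.0171, -0.0105, 0], [0, 0.0153, -0.013, 0], [0, 0.013, -0.0153, 0], [0, 0.0105, -0.0171, 0], [0, 0.0077, -0.0186, 0], [0, 0.0047, -0.0195, 0], [0, 0.0016, -0.02, 0], [0, -0.0016, -0.02, 0], [0, -0.0047, -0.0195, 0], [0, -0.0077, -0.0186, 0], [0, -0.0105, -0.0171, 0], [0, -0.013, -0.0153, 0], [0, -0.0153, -0.013, 0], [0, -0.0171, -0.0105, 0], [0, -0.0186, -0.0077, 0], [0, -0.0195, -0.0047, 0], [0, -0.02, -0.0016, 0]],
  ],
)

```text
time: 48.55
tool_pos: [0.5165, -0.0538, 0.1229]
ee_rot: [1.536, 1.569, -1.893]
wrist_force: [-4.8, -0.4, -0.7]
width: 0.0173
```

Run:
```python
from h import *
crankst(); front(); nests()
```

```text
t 48.55 tcp [ 0.5165 -0.0538  0.1229] rpy [ 1.536  1.569 -1.893] F [-4.8 -0.4 -0.7] w 0.0173 q [-0.212  0.051  1.574 -0.002  1.517  1.647]
crank r 0.031 ang -0.9 Fpress -4.5 -1.7
front rim y 6 -> carriage ~ 39 (home ref -33..-29) [32 31 12 11]
nestblk 439 (array([ 0.63378943, -0.17351324]), array([50.3, 55.4]), 73.48) press xy 0.0654 0.0378 meanz 0.0603
nestblk 443 (array([ 0.57093964, -0.15486166]), array([50.1, 55. ]), 73.63) press xy -0.0002 0.0379 meanz 0.0602
```

Request:
drive_tool(
  commands=[
    [[0, -0.02, 0.0016, 0], [0, -0.0195, 0.0047, 0], [0, -0.0186, 0.0077, 0], [0, -0.0171, 0.0105, 0], [0, -0.0153, 0.013, 0], [0, -0.013, 0.0153, 0], [0, -0.0105, 0.0171, 0], [0, -0.0077, 0.0186, 0], [0, -0.0047, 0.0195, 0], [0, -0.0016, 0.02, 0], [0, 0.0016, 0.02, 0], [0, 0.0047, 0.0195, 0], [0, 0.0077, 0.0186, 0], [0, 0.0105, 0.0171, 0], [0, 0.013, 0.0153, 0], [0, 0.0153, 0.013, 0], [0, 0.0171, 0.0105, 0], [0, 0.0186, 0.0077, 0], [0, 0.0195, 0.0047, 0], [0, 0.02, 0.0016, 0]],
  ],
)

```text
time: 50.65
tool_pos: [0.4552, -0.035, 0.123]
ee_rot: [-1.634, 1.569, 1.221]
wrist_force: [5.1, 10.8, -7.6]
width: 0.0176
```

Request:
drive_tool(
  commands=[
    [[0, 0.014, 0, 0], [0, 0.01, 0, 0], [0, 0, 0, 0], [0, 0, 0, 0], [0, 0, 0, 0]],
  ],
)

```text
time: 51.15
tool_pos: [0.4551, -0.0352, 0.123]
ee_rot: [-1.592, 1.557, 1.265]
wrist_force: [6.0, 16.3, -7.8]
width: 0.0176
```

Run:
```python
from h import *
crankst(); front(); nests()
```

```text
t 51.15 tcp [ 0.4551 -0.0352  0.123 ] rpy [-1.592  1.557  1.265] F [ 6.  16.3 -7.8] w 0.0176 q [-0.212 -0.094  1.716  0.013  1.519  1.643]
crank r 0.0331 ang 180.0 Fpress 1.2 17.4
front rim y -32 -> carriage ~ 1 (home ref -33..-29) [32 30 13  4]
nestblk 435 (array([ 0.62314197, -0.20977104]), array([50.2, 55.5]), 73.43) press xy 0.0654 -0.0 meanz 0.0603
nestblk 440 (array([ 0.56020343, -0.19123456]), array([50.1, 55.2]), 73.19) press xy -0.0002 0.0 meanz 0.0604
```

Hard against the home stop: 17 N resistance, blocks back at y = 0.0 mm. Let go and fetch block A.

Request:
drive_tool(
  commands=[
    [[0, -0.012, 0, 0], [0, -0.012, 0, 0], [0, 0, 0, 0]],
  ],
)

```text
time: 51.55
tool_pos: [0.4553, -0.0348, 0.123]
ee_rot: [-1.387, 1.57, 1.468]
wrist_force: [2.5, 3.8, -6.9]
width: 0.0172
```

Request:
drive_tool(
  commands=[
    [[0, 0, 0, 0], [0, 0, 0, 0], [0, 0, 0, 0], [0, 0, 0, 0], [0, 0, 0, 0]],
  ],
  grip=0.55,
)

```text
time: 52.05
tool_pos: [0.4554, -0.0356, 0.1236]
ee_rot: [2.75, 1.57, -0.679]
wrist_force: [-0.9, -0.4, -0.2]
width: 0.0505
```

Request:
drive_tool(
  commands=[
    [[-0.1, 0, 0, 0], [-0.2, 0, 0, 0], [-0.2, 0, 0, 0], [0, 0, 0, 0], [0, 0, 0, 0]],
  ],
)

```text
time: 52.55
tool_pos: [0.4559, -0.0355, 0.2497]
ee_rot: [-3.126, 1.567, -0.272]
wrist_force: [-0.0, 0.9, -1.0]
width: 0.0518
```

Run:
```python
from h import *
plan((.6232,-.2098,.2),73.6)
front(); nests()
```

```text
t 52.55 tcp [ 0.4559 -0.0355  0.2497] rpy [-3.126  1.567 -0.272] F [-0.   0.9 -1. ] w 0.0518 q [-0.202 -0.128  1.495 -0.     1.771  1.657]
phi now -106.46 turn deg -0.06 units -0.0002 | then shift (tool x,y,z) mm [  49.7  120.  -209.7] units [ 0.199   0.48   -0.8388]
 shift before turn units [ 0.199   0.479  -0.8385] tool x axis [ 0.004 -0.001 -1.   ]
front rim y -32 -> carriage ~ 1 (home ref -33..-29) [33 31 11  5]
nestblk 437 (array([ 0.62346307, -0.20996051]), array([50.1, 55.5]), 73.26) press xy 0.0658 -0.0001 meanz 0.0603
nestblk 440 (array([ 0.56021729, -0.1910681 ]), array([50.2, 55.5]), 73.48) press xy -0.0002 0.0002 meanz 0.0604
```

Request:
drive_tool(
  commands=[
    [[0, 0.08, -0.1398, 0], [0, 0.08, -0.1398, 0], [0, 0.08, -0.1398, 0], [0, 0.08, -0.1398, 0], [0, 0.08, -0.1398, 0], [0, 0.08, -0.1398, 0], [0, 0, 0, 0], [0.18, 0, 0, 0], [0.18, 0, 0, 0], [0.18, 0, 0, 0], [0.1, 0, 0, 0], [0, 0, 0, 0], [0, 0, 0, 0], [0, 0, 0, 0]],
  ],
  grip=0.85,
)

```text
time: 54.05
tool_pos: [0.6234, -0.21, 0.0907]
ee_rot: [3.007, 1.567, -0.422]
wrist_force: [-0.3, 0.0, -0.1]
width: 0.08
```

Run:
```python
from h import *
plan((.6233,-.2098,.039),73.6)
```

```text
t 54.05 tcp [ 0.6234 -0.21    0.0907] rpy [ 3.007  1.567 -0.422] F [-0.3  0.  -0.1] w 0.08 q [-0.411  0.367  1.264 -0.     1.507  1.447]
phi now -106.45 turn deg -0.05 units -0.0001 | then shift (tool x,y,z) mm [51.7 -0.2  0.1] units [ 0.2067 -0.0007  0.0004]
 shift before turn units [ 0.2067 -0.0008  0.0012] tool x axis [ 0.004 -0.002 -1.   ]
```

Request:
drive_tool(
  commands=[
    [[0.08, 0, 0, 0], [0.06, 0, 0, 0], [0.04, 0, 0, 0], [0.024, 0, 0, 0], [0, 0, 0, 0], [0, 0, 0, 0], [0, 0, 0, 0]],
  ],
)

```text
time: 54.75
tool_pos: [0.6229, -0.21, 0.0381]
ee_rot: [2.968, 1.569, -0.461]
wrist_force: [0.4, 0.1, -0.3]
width: 0.0801
```

Request:
drive_tool(
  commands=[
    [[0, 0, 0, 0], [0, 0, 0, 0], [0, 0, 0, 0], [0, 0, 0, 0], [0, 0, 0, 0], [0, 0, 0, 0]],
  ],
  grip=0,
)

```text
time: 55.35
tool_pos: [0.6223, -0.2097, 0.0372]
ee_rot: [-3.131, 1.571, -0.277]
wrist_force: [0.5, 0.2, 0.5]
width: 0.0499
```

Request:
drive_tool(
  commands=[
    [[-0.06, 0, 0, 0], [-0.1, 0, 0, 0], [-0.16, 0, 0, 0], [0, 0, 0, 0], [0, 0, 0, 0], [0, 0, 0, 0]],
  ],
)

```text
time: 55.95
tool_pos: [0.6208, -0.2091, 0.1141]
ee_rot: [-0.1, 1.566, 2.754]
wrist_force: [-1.2, -0.6, -4.6]
width: 0.0496
```

Run:
```python
from h import *
c=np.array([.547,-.4339]);L=np.array([np.cos(np.radians(16.13)),np.sin(np.radians(16.13))])
s=snap("top");P=cloud(s)
hsv=cv2.cvtColor(s["pixels"],cv2.COLOR_RGB2HSV)
m=win(370,170,450,275)&(hsv[...,1]>110)
for k in comps(P,m,300): print("board",k.sum(),rect(P,k&~np.isnan(P[...,2])))
crop(s,360,160,460,290,4.5,"j1.png")
for d in(.045,-.045): print(c+d*L)
plan((*(c+.045*L),.11),16.13+90)
plan((*(c+.045*L),.11),16.13)
```

```text
board 497 (array([ 0.54730499, -0.43370792]), array([218.7, 108.2]), 16.22)
[ 0.59022852 -0.4213982 ]
[ 0.50377148 -0.4464018 ]
t 56.0 tcp [ 0.6205 -0.2091  0.1136] rpy [-0.102  1.565  2.753] F [ 0.1  0.4 -4.3] w 0.0501 q [-0.411  0.356  1.232 -0.     1.56   1.447]
phi now -106.46 turn deg -32.59 units -0.0905 | then shift (tool x,y,z) mm [  3.6 195.5  88.1] units [0.0145 0.7822 0.3524]
 shift before turn units [ 0.0145  0.8489 -0.1245] tool x axis [-0.005  0.002 -1.   ]
t 56.0 tcp [ 0.6205 -0.2091  0.1136] rpy [-0.102  1.565  2.753] F [ 0.1  0.4 -4.3] w 0.0501 q [-0.411  0.356  1.232 -0.     1.56   1.447]
phi now -106.46 turn deg 57.41 units 0.1595 | then shift (tool x,y,z) mm [   3.6   88.1 -195.5] units [ 0.0145  0.3524 -0.7822]
 shift before turn units [ 0.0145  0.8489 -0.1245] tool x axis [-0.005  0.002 -1.   ]
```

View pics/j1.png

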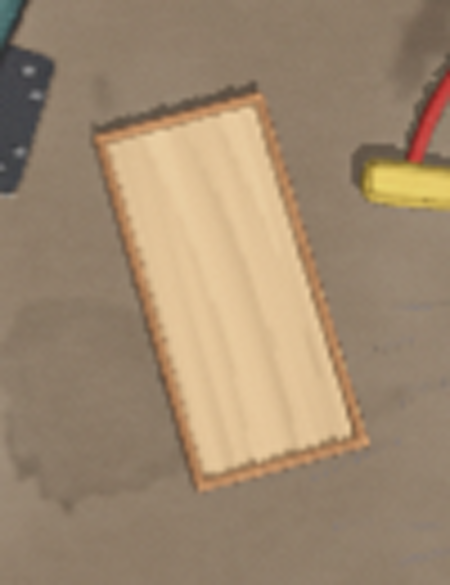

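Request:
drive_tool(
  commands=[
    [[0, 0, 0, -0.0226], [0, 0, 0, -0.0226], [0, 0, 0, -0.0226], [0, 0, 0, -0.0226], [0, 0, 0, 0], [0, 0.1304, 0.0587, 0], [0, 0.1304, 0.0587, 0], [0, 0.1304, 0.0587, 0], [0, 0.1304, 0.0587, 0], [0, 0.1304, 0.0587, 0], [0, 0.1304, 0.0587, 0], [0, 0, 0, 0], [0.12, 0, 0, 0], [0.1, 0, 0, 0], [0.06, 0, 0, 0], [0, 0, 0, 0], [0, 0, 0, 0], [0, 0, 0, 0]],
  ],
)

```text
time: 57.8
tool_pos: [0.593, -0.4227, 0.0494]
ee_rot: [2.159, 1.567, -0.702]
wrist_force: [-0.4, 0.1, -3.9]
width: 0.0496
```

Run:
```python
from h import *
plan((.5902,-.4214,.0197),106.13)
s=snap("scene");crop(s,260,200,440,380,3.3,"j2.png")
```

```text
t 57.8 tcp [ 0.593  -0.4227  0.0494] rpy [ 2.159  1.567 -0.702] F [-0.4  0.1 -3.9] w 0.0496 q [-0.697  0.547  1.096 -0.     1.495  0.593]
phi now -73.93 turn deg -0.06 units -0.0002 | then shift (tool x,y,z) mm [29.7 -2.   2.4] units [ 0.1186 -0.008   0.0094]
 shift before turn units [ 0.1186 -0.0084  0.0097] tool x axis [ 0.003 -0.002 -1.   ]
```

View pics/j2.png

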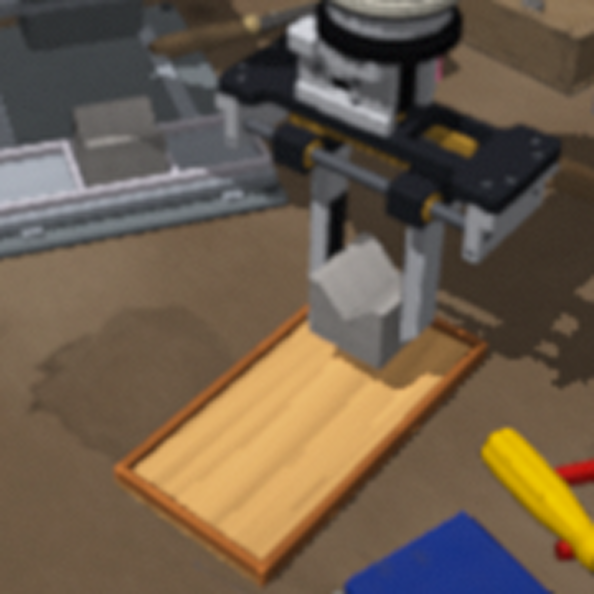

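The block is held upright over the far half of the board. Lowering.

Request:
drive_tool(
  commands=[
    [[0.05, -0.008, 0.009, 0], [0.03, 0, 0, 0], [0.02, 0, 0, 0], [0.014, 0, 0, 0], [0, 0, 0, 0], [0, 0, 0, 0], [0, 0, 0, 0]],
  ],
)

```text
time: 58.55
tool_pos: [0.589, -0.4206, 0.0192]
ee_rot: [-1.001, 1.57, 2.422]
wrist_force: [-4.0, 2.2, 1.2]
width: 0.0499
```

Landed (z as predicted, weight off the wrist). Release and go back for block B.

Request:
drive_tool(
  commands=[
    [[0, 0, 0, 0], [0, 0, 0, 0], [0, 0, 0, 0], [0, 0, 0, 0], [0, 0, 0, 0]],
  ],
  grip=0.75,
)

```text
time: 59.05
tool_pos: [0.5893, -0.421, 0.0187]
ee_rot: [2.076, 1.57, -0.785]
wrist_force: [0.1, 0.2, -0.1]
width: 0.0704
```

Request:
drive_tool(
  commands=[
    [[-0.06, 0, 0, 0], [-0.12, 0, 0, 0], [-0.2, 0, 0, 0], [0, 0, 0, 0.0226], [0, 0, 0, 0.0226], [0, 0, 0, 0.0226], [0, 0, 0, 0.0226], [0, 0, 0, 0], [0, 0, 0, 0]],
  ],
)

```text
time: 59.95
tool_pos: [0.5894, -0.4209, 0.1146]
ee_rot: [2.718, 1.57, -0.708]
wrist_force: [-0.1, 0.3, -0.4]
width: 0.0705
```

Run:
```python
from h import *
plan((.5602,-.1911,.11),73.6)
t,P=nests()
s=snap("scene");crop(s,260,200,440,380,3.3,"j3.png")
```

```text
t 59.95 tcp [ 0.5894 -0.4209  0.1146] rpy [ 2.718  1.57  -0.708] F [-0.1  0.3 -0.4] w 0.0705 q [-0.698  0.507  1.022 -0.     1.611  1.157]
phi now -106.29 turn deg 0.11 units 0.0003 | then shift (tool x,y,z) mm [   4.6 -212.3   92.9] units [ 0.0185 -0.849   0.3714]
 shift before turn units [ 0.0185 -0.8497  0.3699] tool x axis [ 0.001 -0.001 -1.   ]
nestblk 440 (array([ 0.5602124 , -0.19123123]), array([50.1, 55.5]), 73.11) press xy -0.0002 0.0 meanz 0.0605
```

View pics/j3.png

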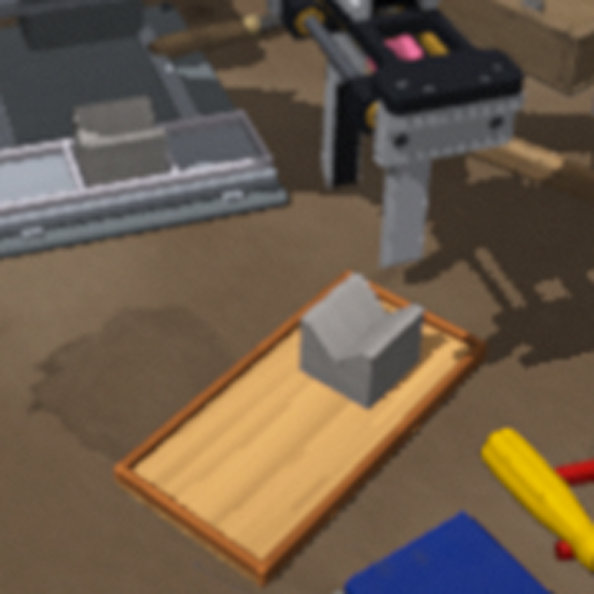

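Request:
drive_tool(
  commands=[
    [[0, -0.1415, 0.0619, 0.0003], [0, -0.1415, 0.0619, 0], [0, -0.1415, 0.0619, 0], [0, -0.1415, 0.0619, 0], [0, -0.1415, 0.0619, 0], [0, -0.1415, 0.0619, 0], [0, 0, 0, 0], [0.06, 0, 0, 0], [0, 0, 0, 0], [0, 0, 0, 0], [0, 0, 0, 0]],
  ],
  grip=0.85,
)

```text
time: 61.15
tool_pos: [0.5605, -0.192, 0.0982]
ee_rot: [0.214, 1.57, 3.065]
wrist_force: [0.2, -0.1, 1.1]
width: 0.0798
```

Run:
```python
from h import *
plan((.5602,-.1912,.0385),73.6)
```

```text
t 61.15 tcp [ 0.5605 -0.192   0.0982] rpy [0.214 1.57  3.065] F [ 0.2 -0.1  1.1] w 0.0798 q [-0.426  0.225  1.428 -0.     1.489  1.436]
phi now -106.65 turn deg -0.25 units -0.0007 | then shift (tool x,y,z) mm [59.7 -0.7  0.5] units [ 0.2386 -0.0028  0.0022]
 shift before turn units [ 0.2386 -0.0028  0.002 ] tool x axis [-0.001  0.    -1.   ]
```

Request:
drive_tool(
  commands=[
    [[0.08, -0.003, 0.002, -0.0006], [0.07, 0, 0, 0], [0.05, 0, 0, 0], [0.036, 0, 0, 0], [0, 0, 0, 0], [0, 0, 0, 0], [0, 0, 0, 0]],
  ],
)

```text
time: 61.85
tool_pos: [0.5611, -0.1904, 0.0407]
ee_rot: [2.971, 1.569, -0.456]
wrist_force: [-0.6, -0.5, 0.7]
width: 0.0801
```

Request:
drive_tool(
  commands=[
    [[0, 0, 0, 0], [0, 0, 0, 0], [0, 0, 0, 0], [0, 0, 0, 0], [0, 0, 0, 0], [0, 0, 0, 0]],
  ],
  grip=0,
)

```text
time: 62.45
tool_pos: [0.5603, -0.1904, 0.0398]
ee_rot: [2.074, 1.57, -1.353]
wrist_force: [-1.4, -1.2, 1.2]
width: 0.0497
```

Request:
drive_tool(
  commands=[
    [[-0.06, 0, 0, 0], [-0.1, 0, 0, 0], [-0.16, 0, 0, 0], [0, 0, 0, -0.0226], [0, 0, 0, -0.0226], [0, 0, 0, -0.0226], [0, 0, 0, -0.0226], [0, 0, 0, 0], [0, 0, 0, 0]],
  ],
)

```text
time: 63.35
tool_pos: [0.5601, -0.1897, 0.1195]
ee_rot: [-0.975, 1.57, 2.446]
wrist_force: [0.1, 0.2, -2.8]
width: 0.0499
```

Run:
```python
from h import *
plan((.5038,-.4464,.11),106.13)
```

```text
t 63.35 tcp [ 0.5601 -0.1897  0.1195] rpy [-0.975  1.57   2.446] F [ 0.1  0.2 -2.8] w 0.0499 q [-0.423  0.21   1.402  0.     1.53   0.868]
phi now -73.97 turn deg -0.1 units -0.0003 | then shift (tool x,y,z) mm [  9.5 230.9 125.4] units [0.0378 0.9238 0.5016]
 shift before turn units [0.0378 0.9247 0.4999] tool x axis [-0.001  0.001 -1.   ]
```

Request:
drive_tool(
  commands=[
    [[0, 0.132, 0.0717, 0], [0, 0.132, 0.0717, 0], [0, 0.132, 0.0717, 0], [0, 0.132, 0.0717, 0], [0, 0.132, 0.0717, 0], [0, 0.132, 0.0717, 0], [0, 0.132, 0.0717, 0], [0, 0, 0, 0], [0.12, 0, 0, 0], [0.1, 0, 0, 0], [0.06, 0, 0, 0], [0, 0, 0, 0], [0, 0, 0, 0], [0, 0, 0, 0]],
  ],
)

```text
time: 64.75
tool_pos: [0.5053, -0.4476, 0.0519]
ee_rot: [2.045, 1.567, -0.814]
wrist_force: [0.6, 0.5, -3.1]
width: 0.0497
```

Run:
```python
from h import *
plan((.5038,-.4464,.0222),106.13)
s=snap("scene");crop(s,260,200,440,380,3.3,"j4.png")
```

```text
t 64.75 tcp [ 0.5053 -0.4476  0.0519] rpy [ 2.045  1.567 -0.814] F [ 0.6  0.5 -3.1] w 0.0497 q [-0.809  0.429  1.259 -0.     1.45   0.479]
phi now -73.81 turn deg 0.06 units 0.0002 | then shift (tool x,y,z) mm [29.7 -1.6  1.1] units [ 0.1186 -0.0064  0.0046]
 shift before turn units [ 0.1186 -0.0068  0.0048] tool x axis [ 0.003 -0.003 -1.   ]
```

View pics/j4.png

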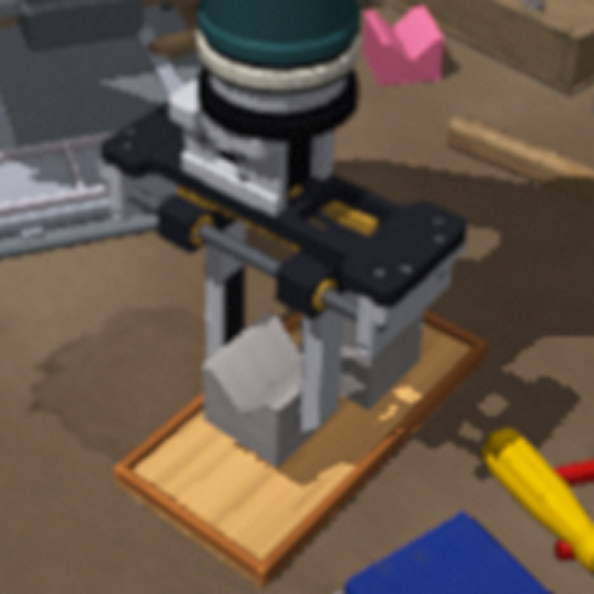

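Request:
drive_tool(
  commands=[
    [[0.05, -0.006, 0.005, 0], [0.03, 0, 0, 0], [0.02, 0, 0, 0], [0.014, 0, 0, 0], [0.003, 0, 0, 0], [0, 0, 0, 0], [0, 0, 0, 0]],
  ],
)

```text
time: 65.5
tool_pos: [0.5022, -0.4453, 0.0218]
ee_rot: [-1.034, 1.57, 2.391]
wrist_force: [-3.7, 5.2, 4.9]
width: 0.0501
```

Landed as predicted. Release and retreat.

Request:
drive_tool(
  commands=[
    [[0, 0, 0, 0], [0, 0, 0, 0], [0, 0, 0, 0], [0, 0, 0, 0], [0, 0, 0, 0]],
  ],
  grip=0.75,
)

```text
time: 66.0
tool_pos: [0.5028, -0.4459, 0.0203]
ee_rot: [1.91, 1.571, -0.949]
wrist_force: [0.0, -0.8, 0.6]
width: 0.0706
```

Request:
drive_tool(
  commands=[
    [[-0.06, 0, 0, 0], [-0.12, 0, 0, 0], [-0.2, 0, 0, 0], [-0.2, 0, 0, 0], [-0.2, 0, 0, 0], [0, 0.05, 0.19, 0], [0, 0.05, 0.19, 0], [0, 0.05, 0.19, 0], [0, 0.05, 0.19, 0], [0, 0, 0, 0], [0, 0, 0, 0], [0, 0, 0, 0]],
  ],
)

```text
time: 67.2
tool_pos: [0.3351, -0.5463, 0.2162]
ee_rot: [2.319, 1.57, -0.539]
wrist_force: [-0.4, -0.1, -0.7]
width: 0.0705
```

Run:
```python
from h import *
obs(); front()
t=snap("top");P=cloud(t);Z=P[...,2]
cv2.imwrite("pics/k1.png",t["pixels"][:,:,::-1])
c=np.array([.547,-.4338]);a=np.radians(16.2);L=np.array([np.cos(a),np.sin(a)]);W=np.array([-L[1],L[0]])
for m in comps(P,win(370,170,450,275)&(Z>.022)&(Z<.07),100):
    r=rect(P,m); d=r[0]-c; print("blk",m.sum(),r,"along",(d@L).round(4),"across",(d@W).round(4),"top z pct",np.percentile(P[m][:,2],[50,95]).round(4))
m=win(205,245,245,285)&(Z>.028)&(Z<.045)
for k in comps(P,m,50): print("tin",rect(P,k))
for m in comps(P,win(235,165,285,215)&(Z>.205)&(Z<.24),8): print("grip/trig",m.sum(),P[m].mean(0).round(4))
s=snap("scene");crop(s,180,130,440,380,2.4,"k2.png")
```

```text
t 67.2 tcp [ 0.3351 -0.5463  0.2162] rpy [ 2.319  1.57  -0.539] F [-0.4 -0.1 -0.7] w 0.0705 q [-1.109e+00  2.900e-01  1.113e+00  1.000e-03  1.737e+00  1.780e-01]
front rim y -32 -> carriage ~ 1 (home ref -33..-29) [33 30 10  4]
blk 461 (array([ 0.58995728, -0.42087198]), array([54.8, 51.5]), 16.55) along 0.0449 across 0.0004 top z pct [0.0421 0.0507]
blk 472 (array([ 0.50264056, -0.44557071]), array([55.1, 51.5]), 15.89) along -0.0459 across 0.0011 top z pct [0.043  0.0508]
tin (array([0.42342007, 0.04279758]), array([66.4, 66.7]), 27.03)
grip/trig 44 [ 0.6264 -0.0662  0.2156]
grip/trig 154 [ 0.5868 -0.0555  0.219 ]
```

View pics/k1.png

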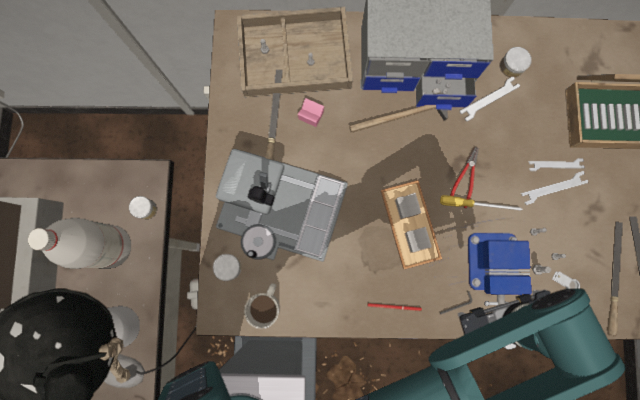

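View pics/k2.png

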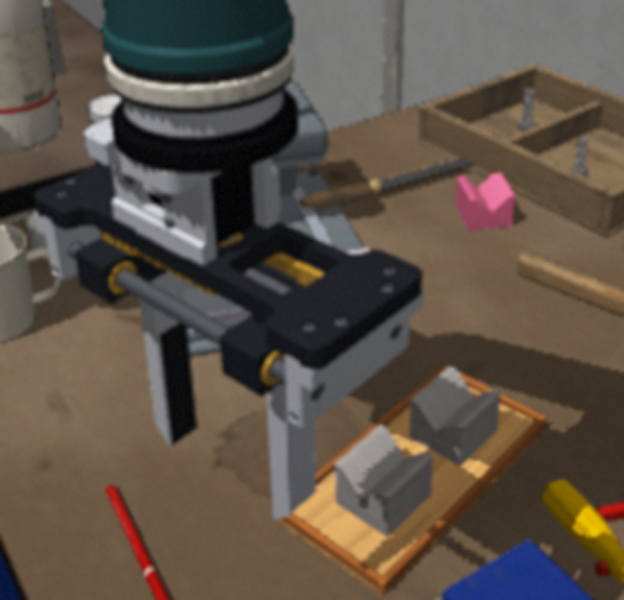

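Both blocks stand upright on the board (top view (407,205) and (417,238)). The carriage is home, the trigger is out, the tin has not moved, and the arm is clear in mid-air. Handing in.

Run:
```python
from bench import robot
print(robot.close_job())
```

```text
the job is handed in; nothing more can be done
None
```

The job is done and handed in at about 67 s of the 210 s; no verdict is reported.

- **Blocks:** Two grey V-blocks were on the bench and I saw no third. I left the pink look-alike alone. I loaded nests 2 and 3, with each block within 1 mm of its nest centre.
- **Winding in:** I wound the carriage until the stop resisted with about 19 N. The camera read 149–151 mm of travel.
- **Trigger:** I gave it two full squeezes, each closing to 42.6 mm (43 mm is home). It stood right out in the picture after each.
- **Winding home and unloading:** I wound back until the home stop resisted with about 17 N, then set both blocks on the board.

**Last checks:**
- **On the board:** The blocks sit at +45 and −46 mm along the board and within about 1 mm across it. Their tops are near 48–51 mm, so they stand upright on the floor.
- **Carriage:** It is home to within about 1 mm.
- **Tin:** It is within about 1 mm of where it started.
- **Arm:** It is clear in mid-air, with wrist force near zero.

**Disagreements:**
- The camera placed the crank handle about 3 mm from where the fingers met it. I corrected for this from the contact position.
- While winding, my height adjustment briefly put about 22 N vertically on the wrist, well under the 120 N wrist limit.

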